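# Strip the weight stack off a cured casting

## Robot

A 6-joint arm with a two-finger parallel gripper is mounted at the origin on a cart in front of the work surface, level with it; the furniture and walls round the work are solid. World frame = base frame: x ahead of the robot, y to its left, z up, the work surface at z = 0. Lengths are in mm, angles in rad, forces in N, time in s.
With the tool pointing down it reaches from about 400 to 925 mm from the base axis. Payload 12.5 kg.
Tool frame: the origin (TCP) lies midway between the tips of the shut fingers; the grasp point (between the pads) lies 19 mm behind it; z points along the fingers, y is the direction in which the jaws open and shut (so a half turn about z gives the same grasp; the last joint's range is limited). The gripper opens to 95 mm and grips with 3 to 60 N. Pads are 20 mm wide; open, the fingers measure 119 mm over their backs; the gripper's body (75 mm by 180 mm) begins 59 mm behind the grasp point.
Start: joints at [-1.362, 0.491, 1.559, -0, 1.092, -0.106], TCP at [193.54, -594.297, 214.661] pointing down, gripper open.
Joint ranges: [-3.1, 3.1], [-0.84, 2.19], [0.05, 2.79], [-1.13, 4.28], [0.06, 2.93], [-2.69, 2.69]. Speed limits (rad/s): [2.22, 2.22, 2.79, 3.14, 3.14, 3.14].

## Interface

Orientations are given as [roll, pitch, yaw] about the fixed x, y, z axes, in that order (R = Rz(yaw) Ry(pitch) Rx(roll)).
In Python, from cell import env, eyes, job_done, boxes_of, regions_of gives the robot as it stands.
- The arm moves only by the tool send_rows, never from a script. Its argument "plan" is text: rows parted by semicolons, each of 5 numbers parted by spaces: the shift along the tool's x, y, z in mm, then the turn about the tool's z in rad, then the finger opening in mm, from 0 to 95.1. In form: x y z roll gripper; .... A call has 1 to 8 rows; each row shifts and turns the pose as measured when the row begins, along the tool's axes as they then stand; what a row does not reach is not made up. A row lasts 1/10 s, in which the tool goes at most 50 mm and 8.59 degrees, less where a joint would pass 70% of its speed; a pose out of reach is approached as far as the arm can. A call with a gripper value outside its range is refused whole. The fingers move at their own pace and stop on an object; the grip force is fixed at half the most. Time passes only in rows, so rows that do not move let the fingers close. It gives the time, the measured TCP pose, the force and the opening at its end, in the units of the state.
- env.state(): the state, without advancing time (a new reading comes with each control period).
- eyes.read_camera(name): name is "scene" or "top" or "wrist"; returns a dict with "image" (384x512x3 uint8, red, green, blue), "vertical_fov" (degrees; the focal length in pixels is half the picture's height over the tangent of half this angle, whatever the lens; pixels are square), "cx", "cy" (the principal point, pixels), "k1" (the pictures are not rectified: a ray, as slopes to the right and down, at radius r is drawn at 1 + k1 r^2 times it, then the intrinsics apply), "extrinsics" (4x4, takes a point from camera to world coordinates). Camera axes: x right, y up, looking along -z (the intrinsics and any distortion apply to the point x, -y, -z); pixel columns grow to the right and rows downward; lengths in mm; the calibration is good to about 2 mm. A picture is of the moment at which its call begins. There is no depth.
- job_done(): hands the job in, once; it reports no verdict.
Trained networks look in a picture, given as the dict that the camera call returned (one of the last four; its "shot" number tells which), for a name from the list of things; names that differ only in an ending like _2 or _b are one class to them, and where a whole thing is asked for, a point or a joint stands for the part that bears it (a point fixed in the world has none). Each returns a list of dicts, best first, with "confidence" (0 to 1); they miss things now and then, are a little off and sometimes report something else, mostly with a low value. They report only what shows in the picture. A call takes as long as a camera call.
- boxes_of(target, picture): "bbox" ([left, top, width, height] in pixels, round what is visible of it).
- regions_of(target, picture): "pixels" (384x512 bool, what is visible of it) and "bbox" ([left, top, width, height] in pixels, round what is visible of it).
The state is a dict: "t": time; "joints": joint angles; "qvel": joint speeds; "tau": joint torques, N m; "eef_pos": TCP position; "tcp_rot": TCP orientation; "ft_force": force on the tool from outside, world axes, zero at the start; "moment": the same for the moment, N m; "opening": opening from 0.0 (shut) to 1.0 (fully open).
Only numpy, scipy, OpenCV 4.12 (cv2) and the standard library are available. Lean on these libraries where they do the work, as an engineer would, in place of code of your own. Each camera call takes 0.05 s, during which the arm holds its last target.

## Task

The casting has cured: take the stack apart from the top down and gently set each part on its own place. The plain tall steel weight goes in the small black nest, the steel weight with the red band in the red nest, the brass cover plug, spigot down, in the brass ring on the grey base, and the pale lilac mould with its casting inside the blue rim of the square demoulding plate, all upright and fully seated. Leave the two bottles standing where they are.

Things in the scene. Friction and masses are not known exactly. Their poses are not given: they have to be found in the camera images.
- weight_small: Plain pale grey turned steel cup used as a weight, top of the stack: 48 mm diameter, 66 mm tall, about 0.24 kg, open at the top (narrow bore), with a slightly narrower waist; take it from above across its outside. Origin: centre of its underside, z up along its axis. It stands on weight_large, its underside about 107 mm above the mould's underside.
- weight_large: Pale grey turned steel cup with a red band, used as a weight, second from the top: 60 mm diameter, 52 mm tall, about 0.24 kg; take it from above across its outside. Origin: centre of its underside, z up. A black rubber pad fills its bore and stands 1 mm proud of the rim. It stands on the flat top of the plug.
- plug: Brass cover plug, third from top, 0.35 kg: round grip body 64 mm diameter, 18 mm tall, flat top, two dark grooves, on a flange 80 mm diameter, 5 mm thick; below, a spigot 48 mm diameter, 17 mm long, standing loosely in the mould on the casting. Origin: centre of the flange's underside, z up, about 32 mm above the bench. Take the grip body from above, lift straight up 25 mm.
- mould: Pale lilac round mould cup with a thin amber casting fixed in its bottom, bottom of the stack, on the bench: 86 mm outside diameter, 30 mm tall, 0.12 kg; wall 7 to 10 mm thick (inside 64 mm at the floor, 70 mm at the rim). Casting top 15 mm above the underside: take the wall from above, one finger inside, one outside, fingertips at least 17 mm above the underside. Origin: centre of its underside, z up.
- park_small: Round black plastic nest for the small weight, fixed to the bench, with two screwed ears: inside diameter 58 mm flaring to 64 mm at the top, rim 9 mm above the bench, floor 3 mm above the bench. Origin: centre of its underside on the bench, z up.
- park_large: Round red plastic nest for the large weight, fixed to the bench, with two screwed ears: inside diameter 70 mm flaring to 76 mm at the top, rim 9 mm above the bench, floor 3 mm above the bench. Origin: centre of its underside on the bench, z up.
- plug_ring: Brass ring on a round grey base (92 mm diameter, 4 mm thick), fixed to the bench: ring 74 to 78 mm outside, bore 56 mm (widening to 60 mm at the mouth), its top 19.5 mm above the bench; the plug's spigot stands in the bore on the base, its flange then 21 mm above the bench, just clear of the ring. Origin: centre of the underside on the bench, z up.
- demould_plate: Square aluminium demoulding plate, 114 x 114 x 10 mm, fixed to the bench, with corner screws, a dark centre pad and a round blue rim on it: inside diameter 98 mm flaring to 102 mm, standing 6 mm above the plate's top; the mould stands on the plate inside this rim. Origin: centre of the plate's underside on the bench, z up; x and y along its edges.
- flux_bottle: Small white bottle with a black cap, 32 mm diameter, 75 mm tall, standing loose on the bench; leave it alone. Origin: centre of its underside.
- oil_bottle: Slim white bottle with a red cap and long red spout, 42 mm diameter, 126 mm tall, standing loose on the bench; leave it alone. Origin: centre of its underside.

How it is judged:
By the outcome, as a careful person would: the job done as asked, in the order asked, and still so for the second after the job is handed in, with the robot touching nothing.
It also fails if it takes over 99 s, if anything falls off the work surface, if the arm or the gripper's body presses on something with over 40 N, if the wrist force passes 120 N, or if a joint passes its speed limit or range.

## Working session

There is one attempt and no reset: what is moved stays moved. The work goes in short steps, Python scripts to look and compute and a tool call to move; the robot and the scene stay as the last step left them, time stands still between calls to the robot, and variables do not carry over. Pictures are saved under pics/ and viewed, and the job is handed in when it is done.

Besides the shell and the picture viewer there is one more tool, called after "Request:" as name(argument=value, ...), one argument or row to a line, values as JSON. send_rows: Moves the arm, as the interface text tells. Its arguments: {"type":"object","properties":{"plan":{"type":"string"}},"required":["plan"]}

```bash
ls; mkdir -p pics
cat > h.py <<'E'
import numpy as np, cv2
from cell import env, eyes, job_done, boxes_of, regions_of
def K(p):
    h,w=p["image"].shape[:2]; f=h/2/np.tan(np.radians(p["vertical_fov"])/2)
    return np.array([[f,0,p["cx"]],[0,f,p["cy"]],[0,0,1.]])
def proj(p,X):
    X=np.atleast_2d(np.array(X,float)); T=np.linalg.inv(np.array(p["extrinsics"]))
    c=X@T[:3,:3].T+T[:3,3]; c=c*[1,-1,-1]
    return cv2.projectPoints(c.reshape(-1,1,3),np.zeros(3),np.zeros(3),K(p),np.array([p["k1"],0,0,0.]))[0].reshape(-1,2)
def onplane(p,uv,z):
    uv=np.array(uv,float).reshape(-1,1,2)
    n=cv2.undistortPointsIter(uv,K(p),np.array([p["k1"],0,0,0.]),None,None,(3,100,1e-10)).reshape(-1,2)
    E=np.array(p["extrinsics"]); d=np.c_[n[:,0],-n[:,1],-np.ones(len(n))]@E[:3,:3].T; o=E[:3,3]
    return o+d*((z-o[2])/d[:,2])[:,None]
def save(p,name,s=1.5):
    im=cv2.cvtColor(p["image"],cv2.COLOR_RGB2BGR); cv2.imwrite("pics/"+name+".png",cv2.resize(im,None,fx=s,fy=s))
E
python3 - <<'E'
from h import *
print(env.state())
names="weight_small weight_large plug mould park_small park_large plug_ring demould_plate flux_bottle oil_bottle".split()
for c in ["scene","top","wrist"]:
    p=eyes.read_camera(c); save(p,c+"0"); print(c,p["vertical_fov"],p["cx"],p["cy"],p["k1"],np.round(p["extrinsics"],2).tolist())
    for n in names:
        print(n,[(np.round(b["bbox"]).tolist(),round(b["confidence"],2)) for b in boxes_of(n,p)[:3]])
print(env.state()["t"])
E
```

```text
pics
{'t': 0.0, 'joints': array([-1.36159222e+00,  4.91525834e-01,  1.55946957e+00,  2.52203737e-05,
        1.09170051e+00, -1.05625951e-01]), 'qvel': array([-0.00162272,  0.00033529, -0.00064194, -0.00085231,  0.00053068,
       -0.00060717]), 'tau': array([ 3.22863096e-03, -6.12633848e+01, -2.58184594e+01,  6.93239481e-02,
        4.81184351e-02, -7.11094117e-05]), 'eef_pos': array([ 193.4932321, -594.0267474,  214.0757747]), 'tcp_rot': array([-3.14049790e+00, -1.38559903e-04,  3.14818342e-01]), 'ft_force': array([-0.57223469,  0.1024742 ,  0.17408338]), 'moment': array([ 0.01315855,  0.04669999, -0.01332412]), 'opening': 0.9978203839306207}
scene 47.08296012079924 259.1174508220123 196.4226944689987 -0.0004680888326178459 [[-0.9, 0.27, -0.35, 123.86], [-0.44, -0.58, 0.69, 908.38], [-0.02, 0.77, 0.64, 889.42], [0.0, 0.0, 0.0, 1.0]]
weight_small [([196.0, 270.0, 20.0, 45.0], 0.65), ([254.0, 220.0, 27.0, 36.0], 0.55), ([294.0, 212.0, 24.0, 22.0], 0.53)]
weight_large [([255.0, 247.0, 27.0, 26.0], 0.97)]
plug [([252.0, 260.0, 34.0, 18.0], 0.6)]
mould [([254.0, 266.0, 32.0, 21.0], 0.72
[... 700 characters left out ...]
49.0, 217.0, 34.0, 24.0], 0.51), ([298.0, 149.0, 29.0, 24.0], 0.23)]
mould []
park_small [([250.0, 216.0, 35.0, 21.0], 0.6)]
park_large [([298.0, 148.0, 30.0, 27.0], 0.85)]
plug_ring [([319.0, 209.0, 28.0, 34.0], 0.8)]
demould_plate [([226.0, 131.0, 36.0, 45.0], 0.71)]
flux_bottle [([365.0, 181.0, 16.0, 11.0], 0.41)]
oil_bottle [([132.0, 182.0, 18.0, 12.0], 0.46)]
wrist 71.19101254181365 253.42766541997992 191.76579281929426 -0.057088242926184654 [[0.31, 0.92, 0.24, 262.11], [-0.95, 0.3, 0.08, -573.55], [-0.0, -0.25, 0.97, 384.53], [0.0, 0.0, 0.0, 1.0]]
weight_small []
weight_large []
plug []
mould []
park_small []
park_large []
plug_ring []
demould_plate []
flux_bottle []
oil_bottle []
1.65
```

View images.

View pics/scene0.png

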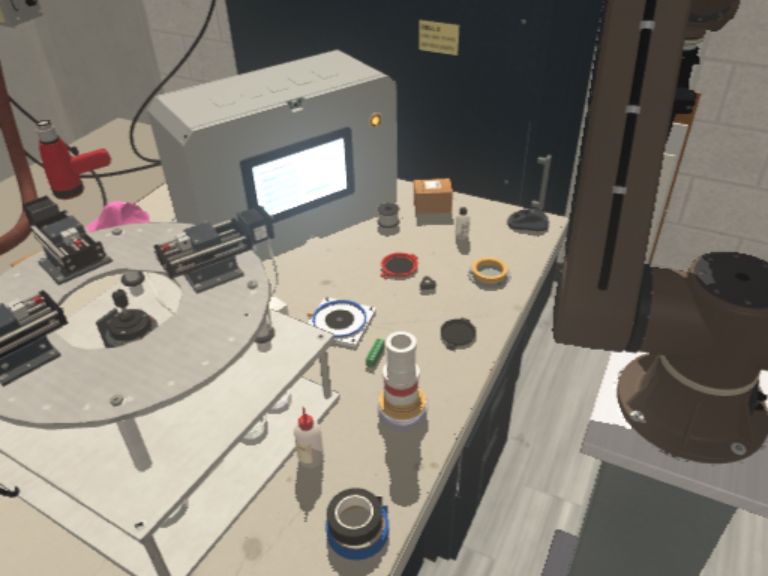

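View pics/top0.png

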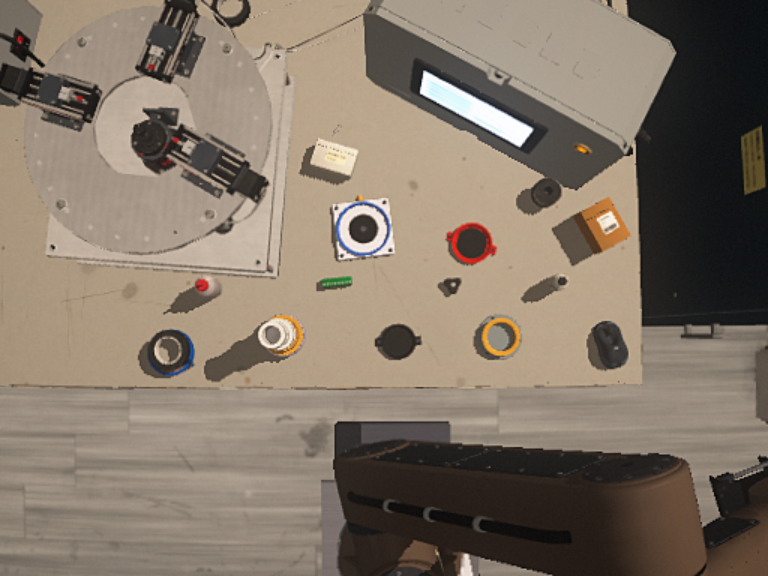

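View pics/wrist0.png

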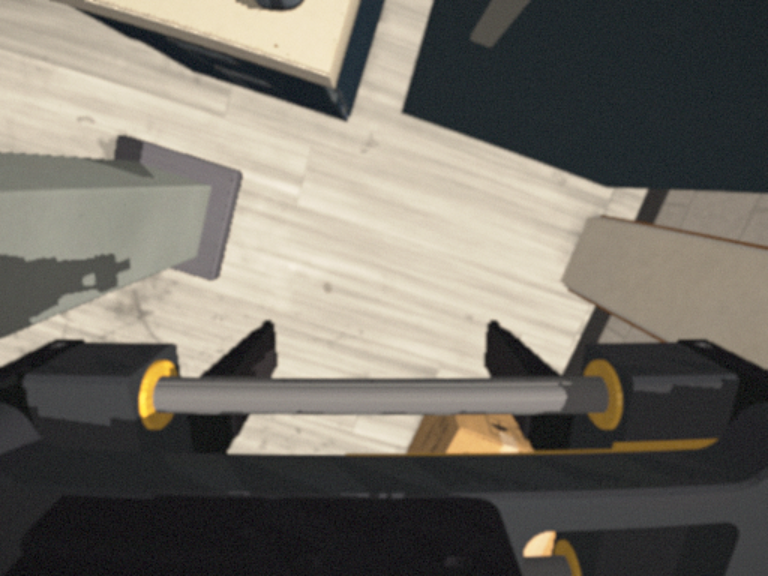

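Run:
```python
from h import *
p=eyes.read_camera("top")
g={"park_small":9,"park_large":9,"plug_ring":19.5,"demould_plate":10,"weight_small":155,"plug":37+15,"flux_bottle":60,"oil_bottle":60}
for n,z in g.items():
    for r in regions_of(n,p)[:2]:
        m=r["pixels"]; ys,xs=np.nonzero(m); c=cv2.minAreaRect(np.c_[xs,ys].astype(np.float32))
        (ex,ey),R=cv2.minEnclosingCircle(np.c_[xs,ys].astype(np.float32))
        print(n,round(r["confidence"],2),r["bbox"],len(xs),np.round(onplane(p,[xs.mean(),ys.mean()],z)[0],1),np.round(onplane(p,c[0],z)[0],1),np.round(onplane(p,[ex,ey],z)[0],1),round(R,1))
p=eyes.read_camera("scene")
for n,z in g.items():
    for r in regions_of(n,p)[:2]:
        m=r["pixels"]; ys,xs=np.nonzero(m);b=r["bbox"]
        print(n,round(r["confidence"],2),b,np.round(onplane(p,[b[0]+b[2]/2,b[1]+b[3]/2],z)[0],1))
print(env.state()["t"])
```

```text
park_small 0.82 [251.0, 214.6, 33.2, 26.5] 485 [427.9   0.7   9. ] [427.7   0.8   9. ] [428.9   0.9   9. ] 14.6
park_large 0.86 [296.6, 147.0, 33.3, 29.3] 590 [ 626.6 -147.7    9. ] [ 625.6 -148.2    9. ] [ 624.2 -145.8    9. ] 16.3
park_large 0.18 [249.5, 214.4, 33.8, 24.1] 439 [429.5   1.3   9. ] [428.9   0.9   9. ] [430.4   2.4   9. ] 14.1
plug_ring 0.85 [318.7, 208.2, 30.9, 33.8] 683 [ 435.8 -201.1   19.5] [ 436.6 -201.1   19.5] [ 436.5 -200.8   19.5] 15.0
demould_plate 0.63 [222.5, 129.3, 40.1, 43.9] 1425 [655.7  70.   10. ] [659.9  70.9  10. ] [655.4  69.3  10. ] 24.7
plug 0.52 [187.1, 209.3, 14.8, 28.5] 147 [441.4 206.1  52. ] [442.3 209.9  52. ] [443.5 223.3  52. ] 13.0
flux_bottle 0.55 [130.6, 182.7, 21.0, 15.3] 215 [536.9 371.8  60. ] [535.6 372.1  60. ] [537.  372.1  60. ] 9.2
oil_bottle 0.8 [128.2, 184.6, 22.6, 12.0] 216 [535.  372.8  60. ] [535.6 372.1  60. ] [533.5 373.1  60. ] 9.0
park_small 0.83 [294.4, 214.0, 22.5, 19.7] [422.4  18.    9. ]
park_large 0.79 [255.7, 168.9, 25.4, 11.7] [ 620.4 -151.7    9. ]
plug_ring 0.94 [313.6, 174.0, 28.5, 18.1] [ 423.4 -177.9   19.5]
demould_plate 0.66 [206.8, 199.2, 43.0, 32.8] [643.2  81.9  10. ]
weight_small 0.78 [256.1, 221.2, 21.6, 33.4] [437.7 248.3 155. ]
weight_small 0.64 [255.1, 165.7, 23.9, 18.3] [541.2  26.1 155. ]
plug 0.65 [252.0, 257.9, 32.4, 21.4] [433.4 251.3  52. ]
flux_bottle 0.66 [301.1, 140.6, 10.8, 19.9] [ 532.2 -265.6   60. ]
oil_bottle 0.95 [198.5, 272.6, 17.6, 43.0] [526.3 387.9  60. ]
2.55
```

Request:
send_rows(
  plan="0 0 -45 0.105 95; 0 0 -45 0.105 95; 0 0 -45 0.105 95; 24 -40 0 0 95; 24 -40 0 0 95; 24 -40 0 0 95; 24 -40 0 0 95; 24 -40 0 0 95",
)

```text
t: 3.35
eef_pos: [317.0, -393.6, 354.4]
tcp_rot: [-3.142, -0.001, -0.021]
ft_force: [1.7, 0.7, 0.6]
opening: 1.0
```

Request:
send_rows(
  plan="25 -40 10 -0.01 95; 25 -40 10 -0.01 95; 25 -40 15 0 95; 25 -40 15 0 95; 20 -35 10 0 95; 0 0 0 0 95",
)

```text
t: 3.95
eef_pos: [442.2, -189.2, 294.8]
tcp_rot: [3.138, -0.005, 0.003]
ft_force: [0.5, 0.3, -0.6]
opening: 1.002
```

Run:
```python
from h import *
print(env.state()["eef_pos"],env.state()["tcp_rot"])
p=eyes.read_camera("wrist"); save(p,"w1"); print(np.round(p["extrinsics"],2).tolist())
for n,z in {"plug_ring":19.5,"park_small":9}.items():
  for r in regions_of(n,p)[:2]:
    ys,xs=np.nonzero(r["pixels"]); c,R=cv2.minEnclosingCircle(np.c_[xs,ys].astype(np.float32))
    print(n,r["confidence"],r["bbox"],np.round(onplane(p,[xs.mean(),ys.mean()],z)[0],1),np.round(onplane(p,c,z)[0],1),R)
```

```text
[ 442.19057768 -189.24248887  294.79456016] [ 3.13836963e+00 -4.68870246e-03  2.72905619e-03]
[[0.0, 0.97, 0.25, 513.44], [-1.0, 0.0, 0.0, -189.78], [0.0, -0.25, 0.97, 465.0], [0.0, 0.0, 0.0, 1.0]]
plug_ring 0.55 [236.8, 140.8, 50.5, 54.8] [ 443.  -202.9   19.5] [ 443.5 -202.9   19.5] 26.72414779663086
park_small 0.58 [118.6, 152.1, 56.0, 42.2] [4.315e+02 1.000e-01 9.000e+00] [ 4.35e+02 -3.00e-01  9.00e+00] 25.680898666381836
```

View pics/w1.png

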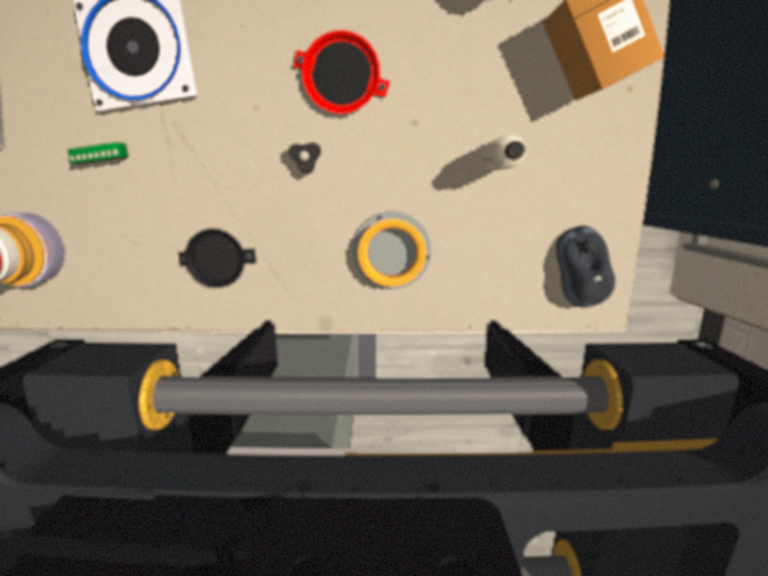

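```bash
cat >> h.py <<'E'
def circ(P):
    P=np.asarray(P)[:,:2]; 
    for _ in range(6):
        s=np.linalg.lstsq(np.c_[2*P,np.ones(len(P))],(P**2).sum(1),rcond=None)[0]
        r=np.sqrt(s[2]+s[0]**2+s[1]**2); e=np.abs(np.hypot(*(P-s[:2]).T)-r); k=e<max(2.0*e.std()+.3,1.); 
        if k.all(): break
        P=P[k]
    return np.round([s[0],s[1],r,e[k].mean()],1),len(P)
def contour_circ(p,mask,z,outer=True):
    cs,h=cv2.findContours(mask.astype(np.uint8),cv2.RETR_CCOMP,cv2.CHAIN_APPROX_NONE)
    out=[]
    for c,hh in zip(cs,h[0]):
        if len(c)<30: continue
        P=onplane(p,c.reshape(-1,2)+0.0,z); out.append(("in" if hh[3]>=0 else "out",circ(P),len(c)))
    return out
def hsv(p): return cv2.cvtColor(p["image"],cv2.COLOR_RGB2HSV).astype(int)
E
python3 - <<'E'
from h import *
p=eyes.read_camera("wrist"); q=hsv(p); H,S,V=q[...,0],q[...,1],q[...,2]
for nm,m,z,(l,t,r,b) in [("ring",(H>15)&(H<30)&(S>140)&(V>130),19.5,(225,135,300,200)),("red",((H<8)|(H>172))&(S>150)&(V>90),9,(190,12,265,85)),("blue",(H>100)&(H<125)&(S>110)&(V>90),16,(45,0,130,75)),("black",V<70,9,(115,145,175,195))]:
    w=np.zeros_like(m); w[t:b,l:r]=1; m=m&w
    print(nm,m.sum(),contour_circ(p,m,z))
E
```

```text
ring 765 [('out', (array([ 4.387e+02, -2.028e+02,  3.720e+01,  4.000e-01]), 118), 127), ('in', (array([ 4.398e+02, -2.035e+02,  2.800e+01,  4.000e-01]), 83), 94)]
red 1194 [('out', (array([ 6.281e+02, -1.483e+02,  4.030e+01,  4.000e-01]), 127), 168), ('in', (array([ 6.272e+02, -1.495e+02,  3.060e+01,  4.000e-01]), 101), 113)]
blue 465 [('out', (array([6.564e+02, 7.030e+01, 5.230e+01, 4.000e-01]), 157), 325)]
black 1196 [('out', (array([4.306e+02, 2.000e+00, 3.260e+01, 4.000e-01]), 80), 121)]
```

Request:
send_rows(
  plan="-1 -48 0 0 95; -1 -48 0 0 95; -1 -48 0 0 95; -1 -48 0 0 95; -1 -48 0 0 95; -1 -48 0 0 95; -1 -48 0 0 95; 0 -48 0 0 95",
)

```text
t: 4.95
eef_pos: [440.3, 187.6, 297.0]
tcp_rot: [3.135, -0.015, -0.031]
ft_force: [1.2, -0.5, 0.1]
opening: 0.993
```

Request:
send_rows(
  plan="-5 -30 0 0 95; 0 0 0 0 95",
)

```text
t: 5.15
eef_pos: [437.1, 220.8, 297.3]
tcp_rot: [3.136, -0.016, -0.031]
ft_force: [0.1, -0.8, -0.1]
opening: 1.0
```

Run:
```python
from h import *
print(env.state()["eef_pos"],env.state()["tcp_rot"])
p=eyes.read_camera("wrist"); save(p,"w2"); print(np.round(p["extrinsics"],2).tolist())
for n,z in {"weight_small":173,"mould":30}.items():
  for r in regions_of(n,p)[:2]:
    print(n,r["confidence"],r["bbox"],contour_circ(p,r["pixels"],z))
```

```text
[437.13260196 220.82392959 297.33013968] [ 3.13557505 -0.01619961 -0.03057183]
[[-0.03, 0.97, 0.24, 506.44], [-1.0, -0.03, -0.0, 218.49], [0.0, -0.24, 0.97, 468.31], [0.0, 0.0, 0.0, 1.0]]
weight_small 0.94 [222.9, 152.1, 40.5, 50.2] [('out', (array([4.490e+02, 2.315e+02, 2.560e+01, 4.000e-01]), 52), 128)]
mould 0.52 [248.5, 137.7, -3.6, 0.3] []
```

View pics/w2.png

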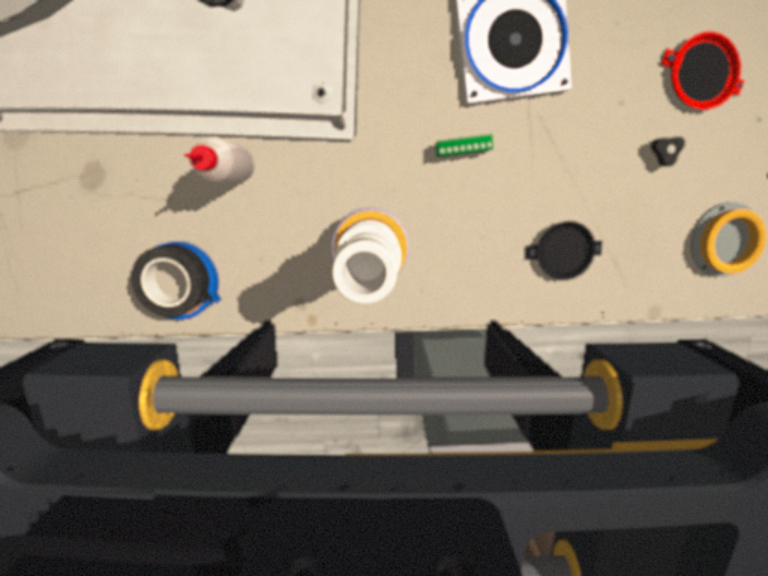

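Run:
```python
from h import *
s=env.state(); print(s["eef_pos"],s["tcp_rot"])
p=eyes.read_camera("wrist"); q=hsv(p); H,S,V=q[...,0],q[...,1],q[...,2]
r=regions_of("weight_small",p)[0]
cs,_=cv2.findContours(r["pixels"].astype(np.uint8),cv2.RETR_EXTERNAL,cv2.CHAIN_APPROX_NONE)
c=max(cs,key=len).reshape(-1,2)
lo=c[c[:,1]>176]; print("lower arc",circ(onplane(p,lo,173)))
m=(V>180)&(S<60); w=np.zeros_like(m); w[160:205,215:275]=1
m=m&w
print(contour_circ(p,m,173))
cs,_=cv2.findContours(m.astype(np.uint8),cv2.RETR_EXTERNAL,cv2.CHAIN_APPROX_NONE); c=max(cs,key=len).reshape(-1,2); lo=c[c[:,1]>176]; print(circ(onplane(p,lo,173)))
im=p["image"][130:215,210:290]; cv2.imwrite("pics/c2.png",cv2.resize(cv2.cvtColor(im,cv2.COLOR_RGB2BGR),None,fx=7,fy=7,interpolation=0))
# overlay predicted circles for the centre
```

```text
[437.41977057 218.03541561 297.28483671] [ 3.13485886 -0.01602833 -0.03295441]
lower arc (array([4.460e+02, 2.313e+02, 2.350e+01, 3.000e-01]), 69)
[('out', (array([4.435e+02, 2.238e+02, 3.110e+01, 4.000e-01]), 71), 284), ('in', (array([4.461e+02, 2.306e+02, 1.590e+01, 3.000e-01]), 47), 74)]
(array([4.431e+02, 2.238e+02, 3.120e+01, 4.000e-01]), 37)
```

View pics/c2.png

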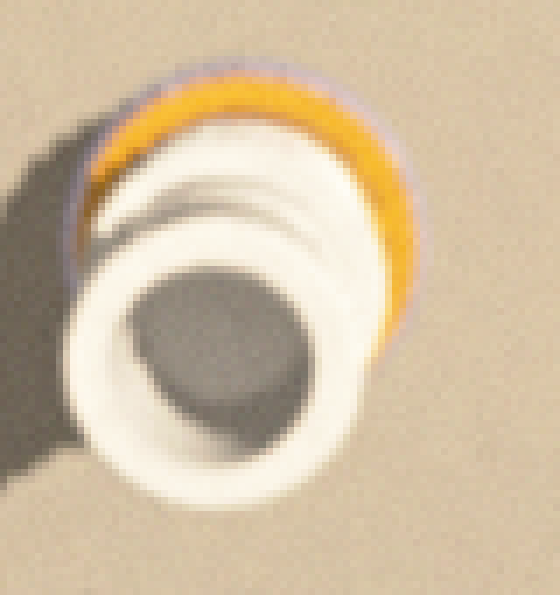

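Run:
```python
from h import *
p=eyes.read_camera("wrist"); s=6; im=cv2.resize(cv2.cvtColor(p["image"],cv2.COLOR_RGB2BGR)[125:215,205:295],None,fx=s,fy=s)
t=np.linspace(0,6.28,100)
for r,z,col in [(24,173,(0,0,255)),(40,37,(0,255,0)),(43,30,(255,0,0)),(30,107,(255,255,0))]:
    P=np.c_[446+r*np.cos(t),231+r*np.sin(t),0*t+z]; u=(proj(p,P)-[205,125]+.5)*s
    cv2.polylines(im,[u.astype(np.int32)],True,col,1)
cv2.imwrite("pics/c3.png",im)
```

```text
(no output)
```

View pics/c3.png

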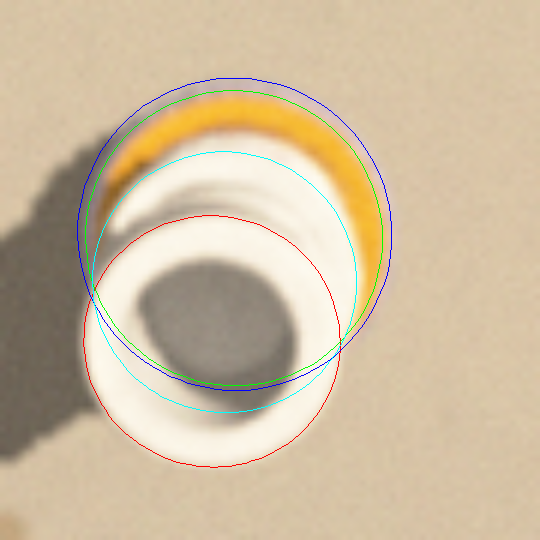

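Request:
send_rows(
  plan="8.5 -13 0 -0.033 95; 0 0 40 0 95; 0 0 40 0 95; 0 0 40 0 95; 0 0 0 0 95",
)

```text
t: 5.95
eef_pos: [453.6, 229.5, 176.0]
tcp_rot: [3.137, -0.023, 0.0]
ft_force: [0.1, 0.1, 1.1]
opening: 0.999
```

Request:
send_rows(
  plan="-8 -2 25 0 95; 0 0 15 0 95; 0 0 12 0 95; 0 0 0 0 95",
)

```text
t: 6.35
eef_pos: [451.2, 232.4, 126.9]
tcp_rot: [3.139, -0.028, 0.001]
ft_force: [0.3, -0.2, -0.4]
opening: 0.999
```

Request:
send_rows(
  plan="-6 0 3 0 95; 0 0 0 0 95",
)

```text
t: 6.55
eef_pos: [446.1, 232.7, 125.5]
tcp_rot: [3.14, -0.03, 0.001]
ft_force: [0.1, 1.1, 0.6]
opening: 0.994
```

Run:
```python
from h import *
p=eyes.read_camera("wrist"); save(p,"w4"); s=env.state(); print(s["eef_pos"],s["tcp_rot"],s["t"],s["qvel"])
p=eyes.read_camera("scene"); cv2.imwrite("pics/s4.png",cv2.resize(cv2.cvtColor(p["image"],cv2.COLOR_RGB2BGR)[130:330,180:380],None,fx=3,fy=3))
```

```text
[446.72414452 232.89142208 125.7817074 ] [ 3.13996979e+00 -3.09150030e-02  1.10993518e-03] 6.6 [-0.00033253  0.00222169 -0.00550755  0.00072575 -0.004334   -0.00123382]
```

View pics/s4.png

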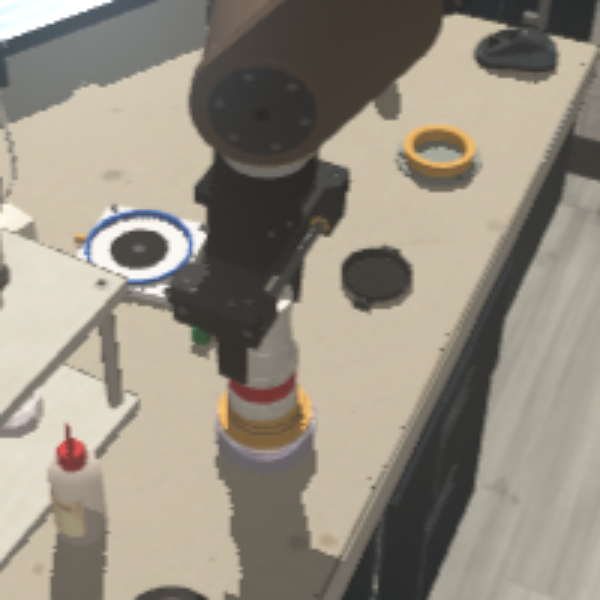

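View pics/w4.png

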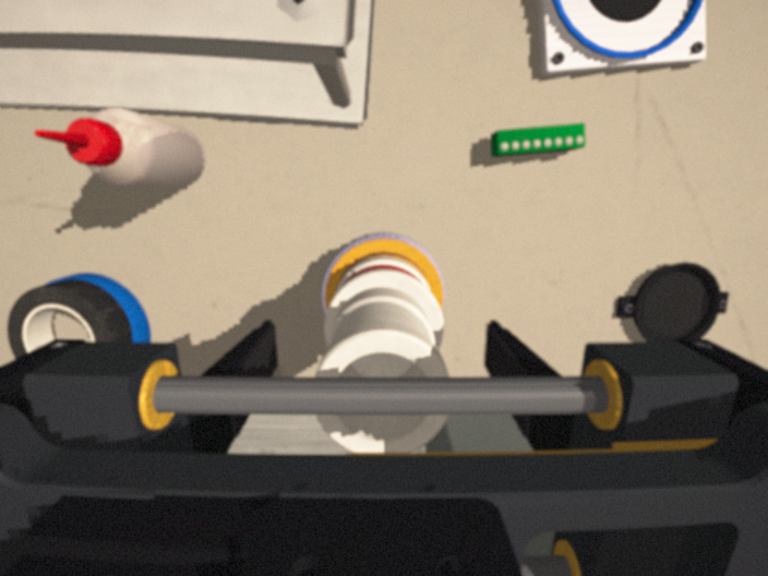

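Request:
send_rows(
  plan="0 0 0 0 30; 0 0 0 0 30; 0 0 0 0 30; 0 0 0 0 30; 0 0 0 0 30; 0 0 0 0 30",
)

```text
t: 7.25
eef_pos: [447.4, 233.1, 127.0]
tcp_rot: [3.141, -0.033, 0.001]
ft_force: [-0.2, 0.3, -0.3]
opening: 0.554
```

Request:
send_rows(
  plan="0 0 0 0 30; 0 0 0 0 30; 0 0 0 0 30",
)

```text
t: 7.55
eef_pos: [447.4, 232.8, 127.0]
tcp_rot: [3.14, -0.033, 0.001]
ft_force: [-0.6, -0.1, -0.1]
opening: 0.49
```

Request:
send_rows(
  plan="0.2 0 -6 0 30; 0.5 0 -15 0 30; 0.8 0 -25 0 30; 0.8 0 -25 0 30; 0 0 0 0 30",
)

```text
t: 8.05
eef_pos: [446.3, 232.8, 199.9]
tcp_rot: [3.139, -0.028, 0.001]
ft_force: [0.4, -0.4, -3.4]
opening: 0.496
```

Request:
send_rows(
  plan="-2 20 5 0 30; -3 40 10 0 30; -3 45 20 0 30; -3 45 20 0 30; -3 45 20 0 30; -2 30 10 0 30; 0 0 0 0 30",
)

```text
t: 8.75
eef_pos: [430.5, 2.7, 108.4]
tcp_rot: [-3.141, -0.028, 0.005]
ft_force: [-0.2, -0.1, -3.0]
opening: 0.492
```

Request:
send_rows(
  plan="-1 0 25 0 30; -1 0 25 0 30; -0.5 0 15 0 30; 0 0 0 0 30",
)

```text
t: 9.15
eef_pos: [429.0, 3.0, 40.0]
tcp_rot: [-3.141, -0.027, 0.001]
ft_force: [-0.1, -0.2, -2.2]
opening: 0.498
```

Request:
send_rows(
  plan="2.5 1 6 0 30; 0 0 5 0 30; 0 0 3 0 30; 0 0 0 0 30",
)

```text
t: 9.55
eef_pos: [432.9, 2.9, 26.2]
tcp_rot: [-3.141, -0.029, 0.003]
ft_force: [0.4, 0.0, -2.8]
opening: 0.498
```

Run:
```python
from h import *
p=eyes.read_camera("wrist"); save(p,"w5"); s=env.state(); print(s["eef_pos"],s["tcp_rot"],s["t"],s["ft_force"])
p=eyes.read_camera("scene"); cv2.imwrite("pics/s5.png",cv2.resize(cv2.cvtColor(p["image"],cv2.COLOR_RGB2BGR)[150:290,220:400],None,fx=4,fy=4))
```

```text
[432.91809813   2.92174235  26.39980102] [-3.14093482e+00 -2.89534443e-02  2.69963249e-03] 9.6 [ 0.51129004  0.26859346 -3.3597854 ]
```

View pics/s5.png

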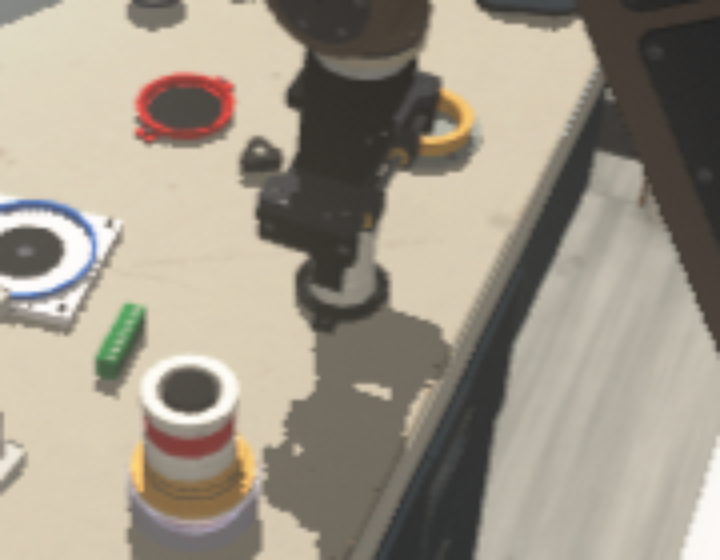

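View pics/w5.png

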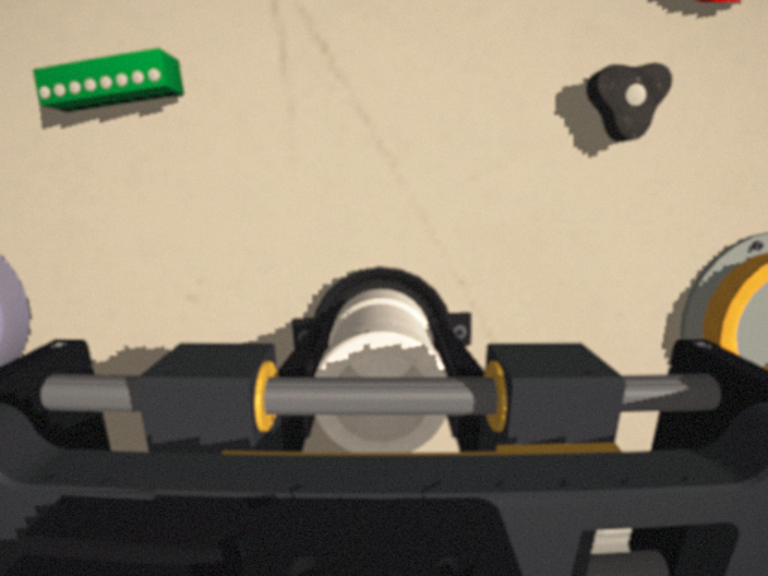

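Request:
send_rows(
  plan="-1 0 1.5 0 30; 0 0 1 0 30; 0 0 0 0 30",
)

```text
t: 9.95
eef_pos: [432.2, 2.8, 24.5]
tcp_rot: [-3.141, -0.03, 0.003]
ft_force: [0.1, -0.4, -2.3]
opening: 0.493
```

Request:
send_rows(
  plan="0 0 1 0 30; 0 0 1 0 30; 0 0 0 0 30",
)

```text
t: 10.25
eef_pos: [432.3, 2.8, 22.5]
tcp_rot: [-3.141, -0.031, 0.003]
ft_force: [-0.1, -0.4, -0.8]
opening: 0.497
```

Request:
send_rows(
  plan="0 0 0.6 0 30; 0 0 0.4 0 30; 0 0 0 0 30",
)

```text
t: 10.55
eef_pos: [432.3, 2.8, 22.6]
tcp_rot: [-3.141, -0.032, 0.002]
ft_force: [0.4, -0.3, -2.4]
opening: 0.495
```

Request:
send_rows(
  plan="0 0 1.5 0 30; 0 0 1 0 30; 0 0 0 0 30",
)

```text
t: 10.85
eef_pos: [432.6, 2.6, 22.5]
tcp_rot: [3.141, -0.035, 0.003]
ft_force: [0.2, 0.5, -3.6]
opening: 0.495
```

Request:
send_rows(
  plan="0 0 3 0 30; 0 0 0 0 30",
)

```text
t: 11.05
eef_pos: [433.5, 2.6, 21.1]
tcp_rot: [3.141, -0.038, 0.003]
ft_force: [0.8, 0.7, -2.6]
opening: 0.497
```

Run:
```python
from h import *
for i in range(4):
    p=eyes.read_camera("wrist"); s=env.state(); print(s["eef_pos"],s["tcp_rot"],s["ft_force"],s["moment"],s["opening"])
save(p,"w6")
```

```text
[433.51625706   2.59624194  21.00497535] [ 3.14077501e+00 -3.79281276e-02  3.08008716e-03] [ 0.17084418 -0.5658344  -3.92096   ] [0.01371939 0.06095205 0.01003114] 0.49477055701521566
[433.39346746   2.60874961  20.77392538] [ 3.14085652e+00 -3.74047090e-02  3.06650903e-03] [0.48878836 1.30209726 0.84923208] [0.08856074 0.01873869 0.01371758] 0.4997681373085055
[433.42734982   2.61256547  20.75056442] [ 3.14087136e+00 -3.73735496e-02  3.06411492e-03] [-0.90207422  1.64188284  4.47649197] [0.04542771 0.13238396 0.06740451] 0.49540388493485277
[433.40893707   2.61996975  20.75755905] [ 3.14088771e+00 -3.72819352e-02  3.03182892e-03] [ 0.20351214 -0.11102849  4.20109004] [0.06610343 0.07687513 0.01198701] 0.49218376108432865
```

View pics/w6.png

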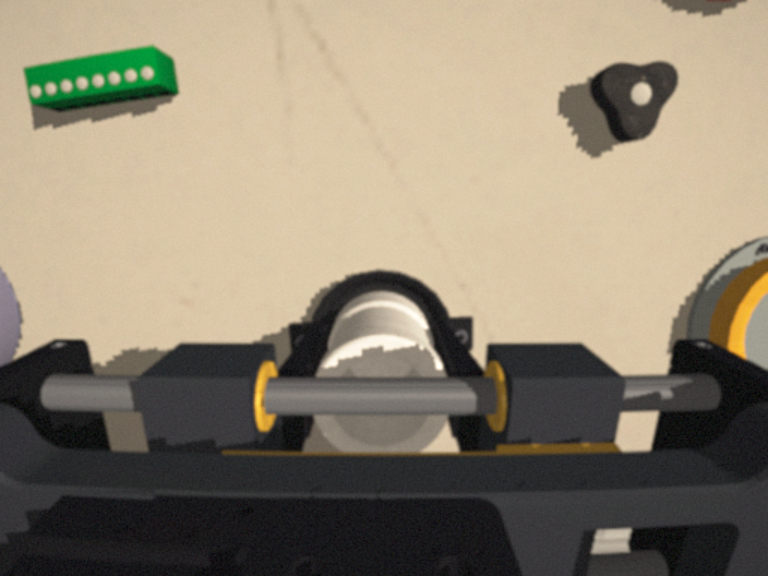

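Request:
send_rows(
  plan="0 0 0 0 60; 0 0 0 0 70; 0 0 0 0 75; 0 0 0 0 75; 0 0 0 0 75",
)

```text
t: 11.75
eef_pos: [433.4, 2.6, 20.1]
tcp_rot: [3.141, -0.036, 0.003]
ft_force: [0.6, -0.8, -0.4]
opening: 0.783
```

Request:
send_rows(
  plan="0.5 0 -15 0 85; 1 0 -30 0 95; 1.5 0 -45 0 95; 1 0 -45 0 95; 1 0 -40 0 95; 0 0 0 0 95",
)

```text
t: 12.35
eef_pos: [431.5, 2.6, 201.0]
tcp_rot: [3.142, -0.032, 0.003]
ft_force: [0.3, -0.2, 0.1]
opening: 1.002
```

Run:
```python
from h import *
s=env.state(); print(s["eef_pos"],s["tcp_rot"],s["t"])
p=eyes.read_camera("wrist"); save(p,"w7")
```

```text
[431.45921264   2.59188468 200.96868813] [ 3.14151142e+00 -3.23500257e-02  2.59421505e-03] 12.35
```

View pics/w7.png

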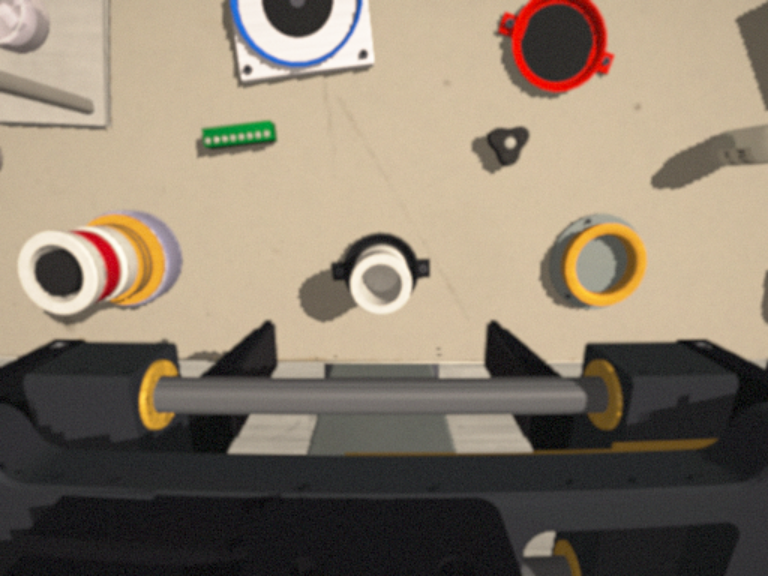

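Request:
send_rows(
  plan="2 -30 0 0 95; 3 -48 0 0 95; 3 -48 0 0 95; 3 -48 0 0 95; 2 -40 0 0 95; 1 -15 0 0 95; 0 0 0 0 95",
)

```text
t: 13.1
eef_pos: [442.0, 239.2, 191.2]
tcp_rot: [3.139, -0.02, -0.001]
ft_force: [0.2, -0.6, -0.1]
opening: 1.0
```

Run:
```python
from h import *
s=env.state(); print(s["eef_pos"],s["tcp_rot"],s["t"])
p=eyes.read_camera("wrist"); save(p,"w8"); q=hsv(p); H,S,V=q[...,0],q[...,1],q[...,2]
for r in regions_of("weight_large",p)[:1]:
    print(r["confidence"],r["bbox"])
    m=r["pixels"]; cs,_=cv2.findContours(m.astype(np.uint8),cv2.RETR_EXTERNAL,cv2.CHAIN_APPROX_NONE); c=max(cs,key=len).reshape(-1,2)
    lo=c[c[:,1]>c[:,1].max()-25]; print(circ(onplane(p,lo,107)))
    x,y,w,h=[int(v) for v in r["bbox"]]; d=np.zeros(m.shape,bool); d[y-3:y+h+3,x-3:x+w+3]=1
    print(contour_circ(p,d&(V<110),107))
```

```text
[442.00913811 239.18462071 191.20173446] [ 3.13872241e+00 -1.98003024e-02 -1.32240687e-03] 13.1
0.91 [235.6, 160.8, 56.4, 60.4]
(array([4.474e+02, 2.300e+02, 2.950e+01, 3.000e-01]), 72)
[('out', (array([4.485e+02, 2.303e+02, 1.680e+01, 4.000e-01]), 87), 99)]
```

View pics/w8.png

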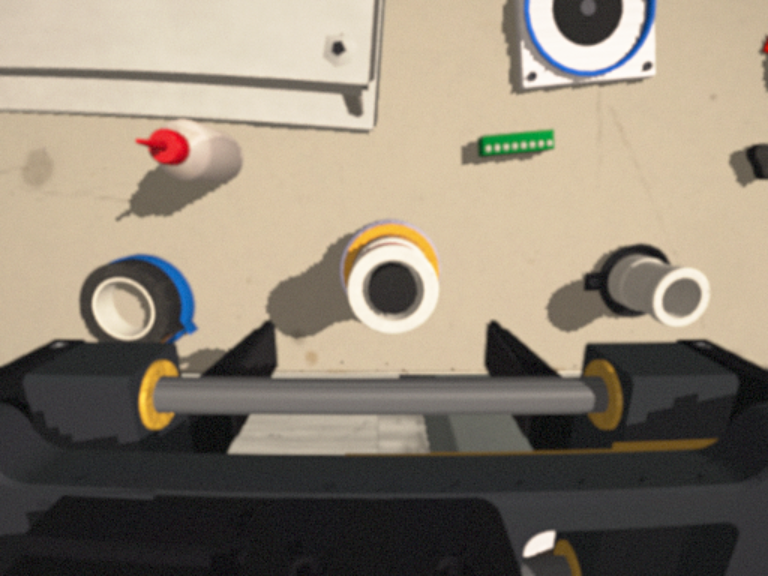

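Request:
send_rows(
  plan="2 9 20 0 95; 0 0 30 0 95; 0 0 25 0 95; 0 0 20 0 95; 0 0 0 0 95",
)

```text
t: 13.7
eef_pos: [445.9, 221.2, 92.9]
tcp_rot: [3.138, -0.019, -0.01]
ft_force: [-0.4, -0.8, 0.5]
opening: 1.0
```

Request:
send_rows(
  plan="1.5 -9 12 -0.01 95; 0 0 8 0 95; 0 0 0 0 95; 0 0 0 0 95",
)

```text
t: 14.1
eef_pos: [449.0, 229.4, 73.0]
tcp_rot: [3.138, -0.02, -0.001]
ft_force: [0.8, 0.2, -0.4]
opening: 1.0
```

Request:
send_rows(
  plan="-1 0 0 0 45; 0 0 0 0 45; 0 0 0 0 45; 0 0 0 0 45; 0 0 0 0 45; 0 0 0 0 45; 0 0 0 0 45; 0 0 0 0 45",
)

```text
t: 14.9
eef_pos: [448.5, 229.9, 74.8]
tcp_rot: [3.139, -0.023, -0.001]
ft_force: [-0.9, 0.7, 1.1]
opening: 0.616
```

Request:
send_rows(
  plan="0.2 0 -5 0 45; 0.4 0 -15 0 45; 0.6 0 -25 0 45; 0.6 0 -25 0 45; 5 10 0 0 45; 12 25 0 0 45; 18 38 0 0 45; 18 38 0 0 45",
)

```text
t: 15.7
eef_pos: [500.1, 116.9, 146.6]
tcp_rot: [3.137, -0.018, 0.007]
ft_force: [0.9, 1.0, -2.8]
opening: 0.617
```

Request:
send_rows(
  plan="18 38 0 0 45; 18 38 0 0 45; 18 38 0 0 45; 18 38 0 0 45; 18 38 0 0 45; 18 38 0 0 45; 12 25 0 0 45; 0 0 0 0 45",
)

```text
t: 16.5
eef_pos: [622.3, -157.3, 138.6]
tcp_rot: [3.138, -0.007, 0.001]
ft_force: [0.7, 1.0, -3.4]
opening: 0.619
```

Request:
send_rows(
  plan="6 -8 25 0 45; 0 0 30 0 45; 0 0 25 0 45; 0 0 15 0 45; 0 0 0 0 45",
)

```text
t: 17.0
eef_pos: [624.9, -151.1, 34.8]
tcp_rot: [3.14, -0.001, -0.002]
ft_force: [-0.6, 0.9, -2.5]
opening: 0.616
```

Run:
```python
from h import *
p=eyes.read_camera("wrist"); save(p,"w9"); s=env.state(); print(s["eef_pos"],s["tcp_rot"],s["t"],s["ft_force"])
p=eyes.read_camera("scene"); cv2.imwrite("pics/s9.png",cv2.resize(cv2.cvtColor(p["image"],cv2.COLOR_RGB2BGR)[100:240,200:380],None,fx=4,fy=4))
```

```text
[ 625.30916053 -151.26391805   35.79875222] [ 3.13975696e+00 -1.76700005e-03 -1.59827309e-03] 17.05 [-0.7072946  -0.18022638 -2.00993034]
```

View pics/s9.png

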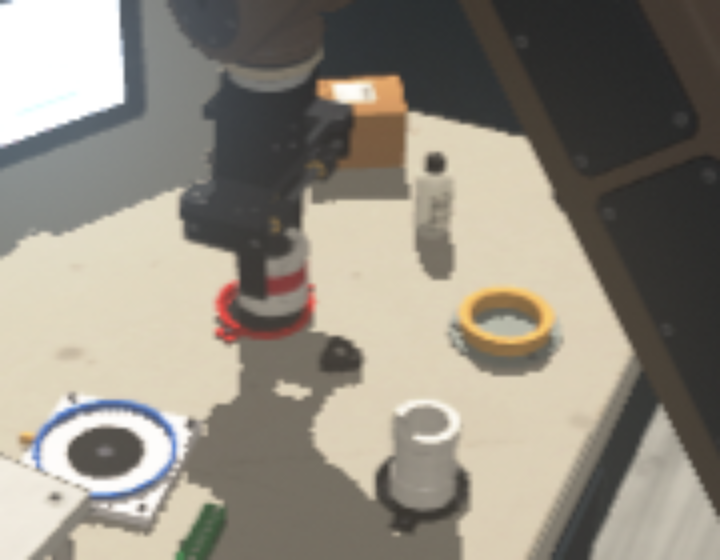

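View pics/w9.png

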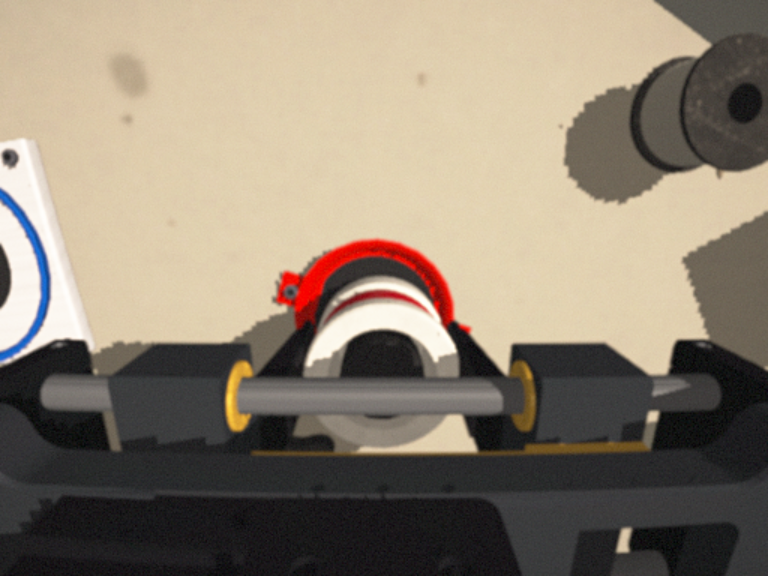

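Request:
send_rows(
  plan="3 -2.5 5 0 45; 0 0 4 0 45; 0 0 0 0 45; 0 0 0 0 45",
)

```text
t: 17.5
eef_pos: [630.6, -149.0, 30.3]
tcp_rot: [3.138, -0.008, -0.001]
ft_force: [-0.4, 0.4, -2.5]
opening: 0.618
```

```bash
cat > st.py <<'E'
from h import *
F=[]
for i in range(3):
    eyes.read_camera("wrist"); s=env.state(); F.append(s["ft_force"])
print(np.round(s["eef_pos"],1),np.round(s["tcp_rot"],3),round(s["opening"]*95.1,1),s["t"],np.round(F,1).tolist())
E
python3 st.py
```

```text
[ 630.5 -149.1   30.2] [ 3.138e+00 -8.000e-03 -1.000e-03] 58.6 17.65 [[0.0, -0.1, -2.3], [0.5, -0.1, -2.8], [0.5, 0.0, -2.6]]
```

Request:
send_rows(
  plan="-2 0 3 0 45; 0 0 3 0 45; 0 0 2 0 45; 0 0 0 0 45",
)

```text
t: 18.05
eef_pos: [628.6, -149.1, 23.5]
tcp_rot: [3.137, -0.009, -0.001]
ft_force: [-0.3, 0.3, -1.6]
opening: 0.619
```

```bash
python3 st.py
```

```text
[ 628.6 -149.1   23.4] [ 3.137e+00 -9.000e-03 -1.000e-03] 59.2 18.2 [[-0.6, 0.3, 0.5], [-1.1, 0.0, 3.0], [-1.5, 1.1, 1.9]]
```

Request:
send_rows(
  plan="0 0 0 0 65; 0 0 0 0 75; 0 0 0 0 80; 0 0 0 0 80; 0 0 0 0 80; 0 0 -10 0 80; 0 0 -25 0 90; 0 0 -40 0 95",
)

```text
t: 19.0
eef_pos: [626.0, -148.4, 96.1]
tcp_rot: [3.14, -0.001, -0.002]
ft_force: [0.3, 0.2, 0.0]
opening: 0.958
```

Request:
send_rows(
  plan="0 0 -45 0 95; 0 0 -40 0 95; 0 0 0 0 95",
)

```text
t: 19.3
eef_pos: [627.0, -148.6, 191.4]
tcp_rot: [3.137, -0.009, -0.002]
ft_force: [-0.1, -0.6, -0.4]
opening: 0.999
```

Run:
```python
from h import *
s=env.state(); print(s["eef_pos"],s["tcp_rot"],s["t"])
p=eyes.read_camera("wrist"); save(p,"w10")
```

```text
[ 627.00411557 -148.58641852  191.40201215] [ 3.13738736e+00 -8.79442515e-03 -1.57464946e-03] 19.3
```

View pics/w10.png

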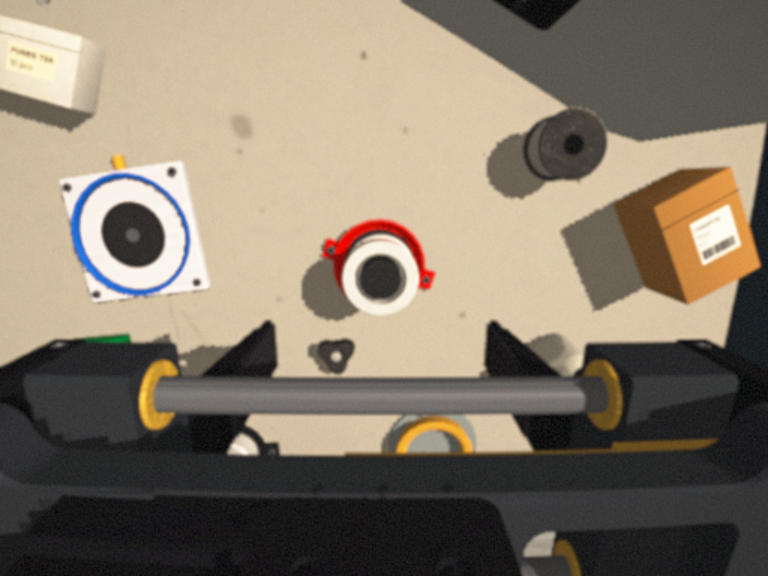

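Request:
send_rows(
  plan="-10 -22 0 0 95; -18 -40 0 0 95; -18 -40 0 0 95; -18 -40 0 0 95; -18 -40 0 0 95; -18 -40 0 0 95; -18 -40 0 0 95; -18 -40 0 0 95",
)

```text
t: 20.15
eef_pos: [483.3, 159.6, 180.4]
tcp_rot: [3.138, 0.005, -0.01]
ft_force: [1.5, -0.1, -0.4]
opening: 0.998
```

Request:
send_rows(
  plan="-18 -40 0 0 95; -14 -25 0 0 95; -4 -10 0 0 95; 0 0 0 0 95; 0 0 0 0 95",
)

```text
t: 20.65
eef_pos: [442.1, 240.2, 176.7]
tcp_rot: [3.136, 0.011, -0.004]
ft_force: [-0.4, -0.9, 1.2]
opening: 0.998
```

Run:
```python
from h import *
s=env.state(); print(s["eef_pos"],s["tcp_rot"],s["t"])
p=eyes.read_camera("wrist"); save(p,"w11"); q=hsv(p); H,S,V=q[...,0],q[...,1],q[...,2]
m=(H>13)&(H<30)&(S>130)&(V>130); w=np.zeros_like(m); w[120:225,190:320]=1; m&=w
print(m.sum(),contour_circ(p,m,37),contour_circ(p,m,55))
for n,z in [("plug",37),("mould",30)]:
  for r in regions_of(n,p)[:1]: print(n,r["confidence"],r["bbox"],contour_circ(p,r["pixels"],z))
```

```text
[442.13740605 240.16152208 176.74694642] [ 3.13569668  0.01145284 -0.00419168] 20.65
3297 [('out', (array([4.457e+02, 2.293e+02, 3.840e+01, 4.000e-01]), 182), 185)] [('out', (array([4.498e+02, 2.299e+02, 3.620e+01, 3.000e-01]), 183), 185)]
plug 0.96 [227.8, 145.2, 67.9, 67.0] [('out', (array([4.460e+02, 2.291e+02, 3.900e+01, 4.000e-01]), 174), 185)]
mould 0.66 [227.4, 142.0, 66.5, 49.7] [('out', (array([4.496e+02, 2.310e+02, 3.860e+01, 3.000e-01]), 51), 120)]
```

View pics/w11.png

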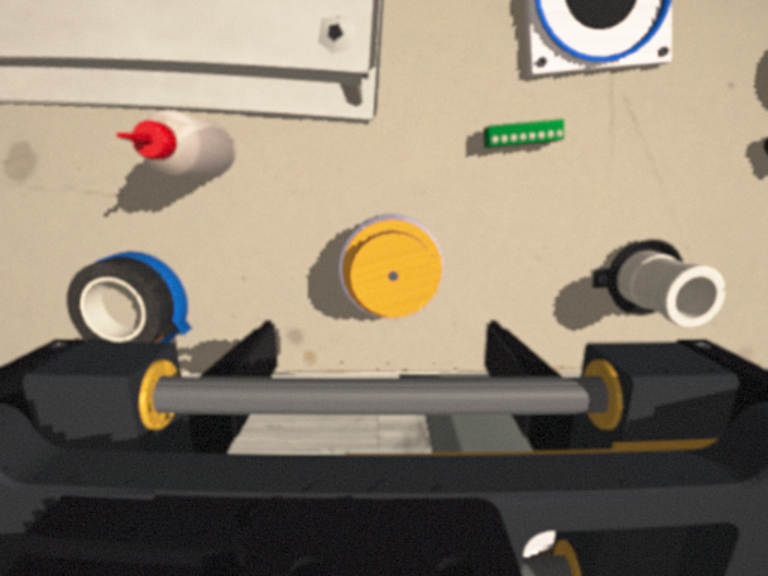

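Run:
```python
from h import *
p=eyes.read_camera("wrist"); g=cv2.cvtColor(p["image"],cv2.COLOR_RGB2GRAY)
d=g[178:191,255:269]; yy,xx=np.nonzero(d<110); print(len(xx),xx.mean()+255,yy.mean()+178, onplane(p,[xx.mean()+255,yy.mean()+178],55))
s=env.state(); print(s["eef_pos"],s["tcp_rot"],s["t"])
```

```text
14 261.5 184.28571428571428 [[444.99563203 229.02363861  55.        ]]
[442.55737643 239.76882977 177.08585157] [ 3.13604169  0.01087376 -0.00601657] 20.85
```

Request:
send_rows(
  plan="3 9 25 0 95; 0 0 30 0 95; 0 0 30 0 95; 0 0 20 0 95; 0 0 0 0 95; 0 0 0 0 95",
)

```text
t: 21.45
eef_pos: [448.5, 226.1, 70.3]
tcp_rot: [3.137, 0.007, -0.013]
ft_force: [-0.1, -0.1, 0.5]
opening: 1.002
```

Request:
send_rows(
  plan="-2 -2.5 12 -0.013 95; 0 0 10 0 95; 0 0 3 0 95; 0 0 0 0 95; 0 0 0 0 95",
)

```text
t: 21.95
eef_pos: [447.7, 228.9, 45.9]
tcp_rot: [3.139, 0.002, 0.001]
ft_force: [0.3, 0.3, 0.8]
opening: 0.996
```

Run:
```python
from h import *
p=eyes.read_camera("wrist"); save(p,"w12"); s=env.state(); print(s["eef_pos"],s["tcp_rot"],s["t"],s["ft_force"])
```

```text
[447.74072829 228.87452109  45.92113958] [3.13903072e+00 2.24776210e-03 5.85941579e-04] 22.0 [-0.79350918 -0.43904509  0.0905636 ]
```

View pics/w12.png

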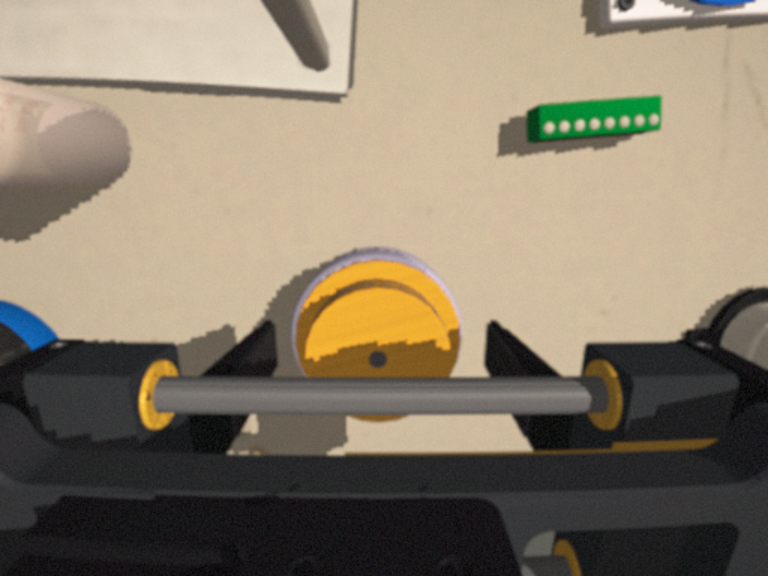

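Request:
send_rows(
  plan="-1.5 -1 4 0 95; 0 0 1.5 0 95; 0 0 0 0 95; 0 0 0 0 95",
)

```text
t: 22.4
eef_pos: [446.3, 230.1, 40.5]
tcp_rot: [3.139, 0.001, 0.001]
ft_force: [0.1, -0.7, 0.3]
opening: 1.001
```

Request:
send_rows(
  plan="0 0 0 0 50; 0 0 0 0 50; 0 0 0 0 50; 0 0 0 0 50; 0 0 0 0 50; 0 0 0 0 50; 0 0 0 0 50; 0 0 0 0 50",
)

```text
t: 23.2
eef_pos: [446.5, 230.2, 40.7]
tcp_rot: [3.14, 0.001, 0.001]
ft_force: [0.5, 0.3, -0.0]
opening: 0.668
```

```bash
python3 st.py
```

```text
[446.5 230.1  40.8] [3.14e+00 1.00e-03 1.00e-03] 63.4 23.35 [[-0.4, 0.8, 0.2], [-0.4, -0.3, -0.1], [0.1, 0.1, 0.2]]
```

Request:
send_rows(
  plan="0 0 -4 0 50; 0 0 -8 0 50; 0 0 -12 0 50; 0 0 -15 0 50; 0 0 -25 0 50; 0 0 -25 0 50; 0 0 0 0 50",
)

```text
t: 24.05
eef_pos: [445.4, 229.9, 134.2]
tcp_rot: [3.138, 0.004, 0.001]
ft_force: [1.0, 0.0, -3.3]
opening: 0.666
```

Run:
```python
from h import *
p=eyes.read_camera("wrist"); save(p,"w13"); s=env.state(); print(s["eef_pos"],s["tcp_rot"],s["t"],s["ft_force"])
p=eyes.read_camera("scene"); cv2.imwrite("pics/s13.png",cv2.resize(cv2.cvtColor(p["image"],cv2.COLOR_RGB2BGR)[170:310,190:370],None,fx=4,fy=4))
```

```text
[444.7439866  229.6361999  132.74812857] [3.13765967e+00 6.06854520e-03 5.93067583e-04] 24.1 [ 0.01819773 -0.08353417 -2.58993075]
```

View pics/s13.png

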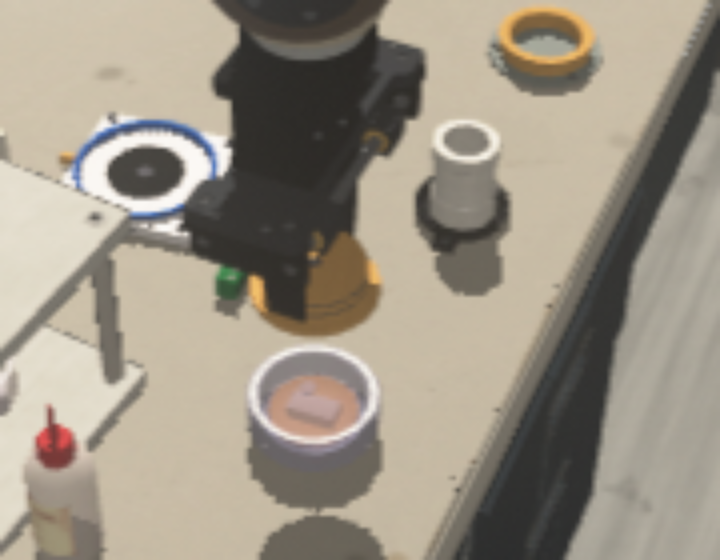

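View pics/w13.png

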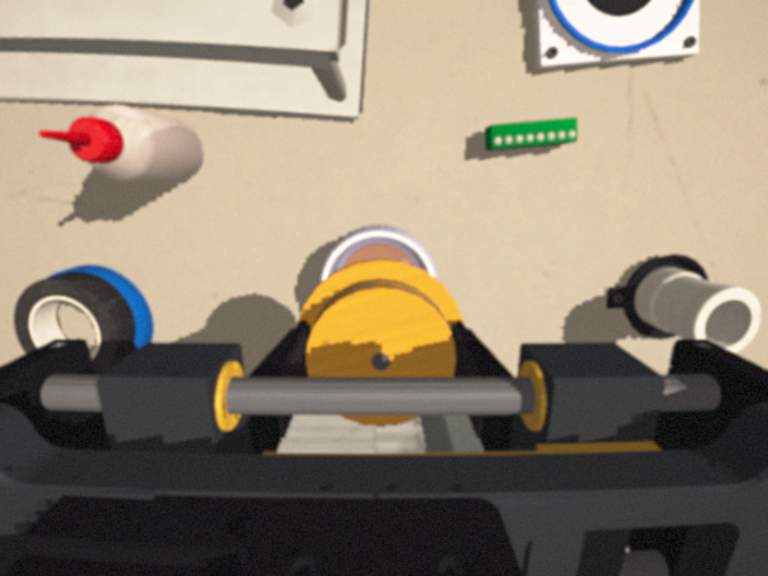

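Request:
send_rows(
  plan="0 15 0 0 50; 0 32 0 0 50; 0 42 0 0 50; 0 42 0 0 50; 0 42 0 0 50; 0 42 0 0 50; 0 42 0 0 50; 0 42 0 0 50",
)

```text
t: 24.95
eef_pos: [438.6, -80.5, 124.5]
tcp_rot: [3.137, 0.023, 0.009]
ft_force: [0.5, -0.3, -2.9]
opening: 0.666
```

Request:
send_rows(
  plan="0 42 0 0 50; 0 42 0 0 50; 0 25 0 0 50; 0 10 0 0 50; 0 0 0 0 50; 0 0 0 0 50",
)

```text
t: 25.55
eef_pos: [432.8, -209.5, 118.6]
tcp_rot: [-3.141, 0.032, 0.001]
ft_force: [-0.7, 0.2, -3.8]
opening: 0.669
```

Request:
send_rows(
  plan="8 -6.5 15 0 50; 1 0 20 0 50; 1 0 15 0 50; 0 0 8 0 50; 0 0 0 0 50; 0 0 0 0 50",
)

```text
t: 26.15
eef_pos: [440.8, -195.9, 58.6]
tcp_rot: [-3.139, 0.034, 0.009]
ft_force: [0.1, 0.1, -3.6]
opening: 0.666
```

Run:
```python
from h import *
p=eyes.read_camera("wrist"); save(p,"w14"); s=env.state(); print(s["eef_pos"],s["tcp_rot"],s["t"],s["ft_force"])
p=eyes.read_camera("scene"); cv2.imwrite("pics/s14.png",cv2.resize(cv2.cvtColor(p["image"],cv2.COLOR_RGB2BGR)[120:230,250:390],None,fx=5,fy=5))
```

```text
[ 440.76783387 -195.99956333   58.66251749] [-3.13922104  0.03355833  0.00838195] 26.2 [-0.18393073 -0.50084345 -3.11616026]
```

View pics/s14.png

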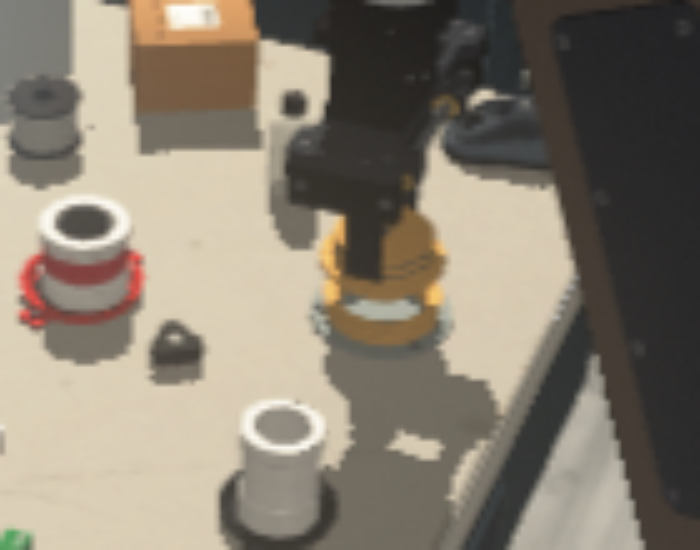

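View pics/w14.png

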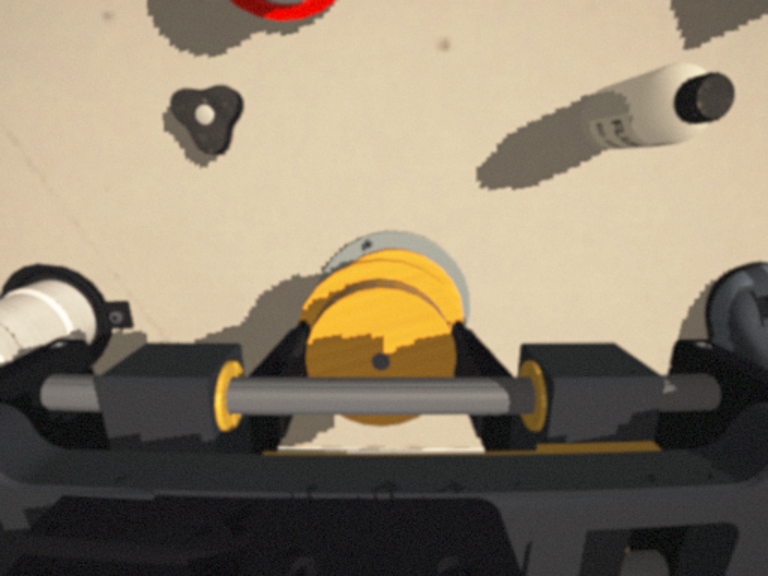

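Request:
send_rows(
  plan="0 7 3 0.008 50; 0 0 0 0 50; 0 0 0 0 50",
)

```text
t: 26.55
eef_pos: [441.4, -204.4, 56.9]
tcp_rot: [-3.141, 0.031, -0.001]
ft_force: [-0.2, 0.7, -3.0]
opening: 0.668
```

```bash
python3 st.py
python3 - <<'E'
from h import *
p=eyes.read_camera("wrist"); save(p,"w15")
E
```

```text
[ 441.3 -204.1   56.7] [-3.141e+00  3.100e-02 -1.000e-03] 63.1 26.7 [[-0.3, -0.7, -4.3], [0.6, -0.0, -3.2], [-0.6, -0.3, -3.6]]
```

View pics/w15.png

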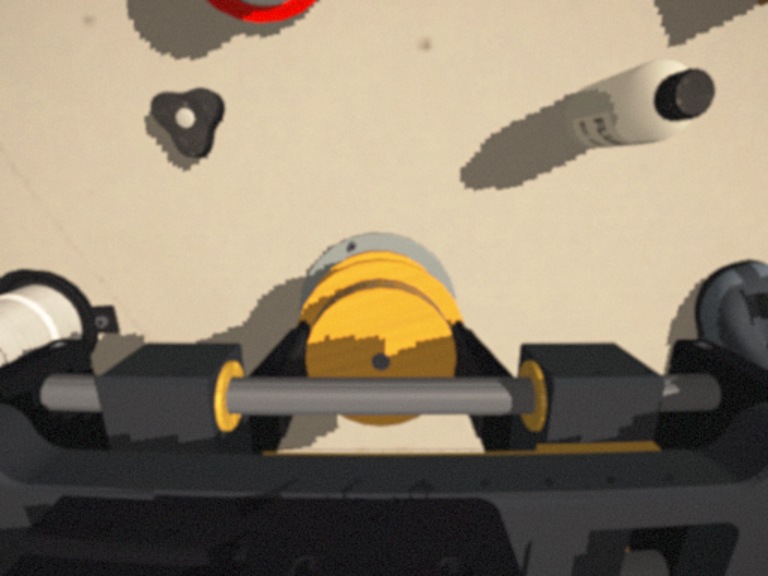

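Run:
```python
from h import *
from scipy.optimize import least_squares
p=eyes.read_camera("wrist"); q=hsv(p); H,S,V=q[...,0],q[...,1],q[...,2]
im=p["image"].astype(int); m=((im[...,0]-im[...,2])<25)&(V>100); w=np.zeros_like(m); w[145:205,195:310]=1; m&=w
m=cv2.morphologyEx(m.astype(np.uint8),cv2.MORPH_OPEN,np.ones((3,3)))
# top edge of grey per column
pts=[(x,np.nonzero(m[:,x])[0].min()) for x in range(215,295) if m[:,x].any()]
P=onplane(p,pts,4); P=P[P[:,0]>470]
r=least_squares(lambda c:np.hypot(P[:,0]-c[0],P[:,1]-c[1])-46,[440,-203],loss="soft_l1"); print(len(P),r.x,np.abs(r.fun).mean(), env.state()["eef_pos"])
```

```text
76 [ 438.12894691 -203.45850343] 0.21983600041109055 [ 441.31996516 -204.00206183   56.69119032]
```

Request:
send_rows(
  plan="0 -0.5 8 0 50; 0 0 7 0 50; 0 0 4 0 50; 0 0 0 0 50",
)

```text
t: 27.2
eef_pos: [440.5, -203.2, 35.7]
tcp_rot: [-3.141, 0.032, -0.0]
ft_force: [-0.8, 0.4, -3.3]
opening: 0.666
```

```bash
python3 st.py
```

```text
[ 440.9 -203.4   36.5] [-3.141  0.031 -0.   ] 63.5 27.35 [[0.8, -0.3, -3.8], [-0.2, -0.2, -2.6], [-1.5, -0.2, -3.9]]
```

Spigot is in the bore (bottom at about 11 mm), no side force. Continue down.

Request:
send_rows(
  plan="0 0 3 0 50; 0 0 2 0 50; 0 0 1 0 50; 0 0 0 0 50",
)

```text
t: 27.75
eef_pos: [440.9, -203.6, 30.5]
tcp_rot: [3.141, 0.03, -0.0]
ft_force: [-0.6, 1.1, -1.5]
opening: 0.668
```

```bash
python3 st.py
```

```text
[ 440.9 -203.6   30.6] [ 3.141  0.03  -0.   ] 63.6 27.9 [[-0.7, -0.4, -2.2], [-1.0, -0.7, -2.4], [-0.7, -0.8, -2.1]]
```

Request:
send_rows(
  plan="0 0 1.5 0 50; 0 0 1 0 50; 0 0 0 0 50",
)

```text
t: 28.2
eef_pos: [440.6, -203.7, 30.7]
tcp_rot: [3.14, 0.029, 0.0]
ft_force: [-0.3, 0.0, -4.5]
opening: 0.665
```

```bash
python3 st.py
```

```text
[ 440.4 -203.7   30.4] [3.14 0.03 0.  ] 63.5 28.35 [[-0.2, 0.6, -1.6], [-1.8, -1.7, 4.7], [-3.2, -1.3, 4.6]]
```

Contact with about 8 N and z as expected (30.4 vs 29.7); release.

Request:
send_rows(
  plan="0 0 0 0 70; 0 0 0 0 80; 0 0 0 0 90; 0 0 0 0 95; 0 0 0 0 95; 0 0 -8 0 95; 0 0 -20 0 95; 0 0 -35 0 95",
)

```text
t: 29.15
eef_pos: [441.1, -202.9, 92.2]
tcp_rot: [-3.139, 0.036, 0.0]
ft_force: [0.4, -0.4, -0.7]
opening: 1.0
```

Request:
send_rows(
  plan="0 0 -45 0 95; 0 0 -40 0 95; 0 0 0 0 95",
)

```text
t: 29.45
eef_pos: [444.9, -203.4, 185.2]
tcp_rot: [-3.141, 0.031, 0.0]
ft_force: [0.5, -0.2, -1.0]
opening: 0.997
```

Run:
```python
from h import *
s=env.state(); print(s["eef_pos"],s["tcp_rot"],s["t"])
p=eyes.read_camera("wrist"); save(p,"w16"); q=hsv(p); H,S,V=q[...,0],q[...,1],q[...,2]
for n,z in [("plug",26)]:
  for r in regions_of(n,p)[:1]: print(n,r["confidence"],r["bbox"],contour_circ(p,r["pixels"],z))
p=eyes.read_camera("scene"); cv2.imwrite("pics/s16.png",cv2.resize(cv2.cvtColor(p["image"],cv2.COLOR_RGB2BGR)[120:230,250:390],None,fx=5,fy=5))
```

```text
[ 444.91439686 -203.36511231  185.1651358 ] [-3.14134020e+00  3.10794418e-02  1.80635271e-04] 29.45
plug 0.6 [221.4, 150.2, 63.3, 62.4] [('out', (array([ 4.394e+02, -2.048e+02,  3.920e+01,  3.000e-01]), 173), 176)]
```

View pics/s16.png

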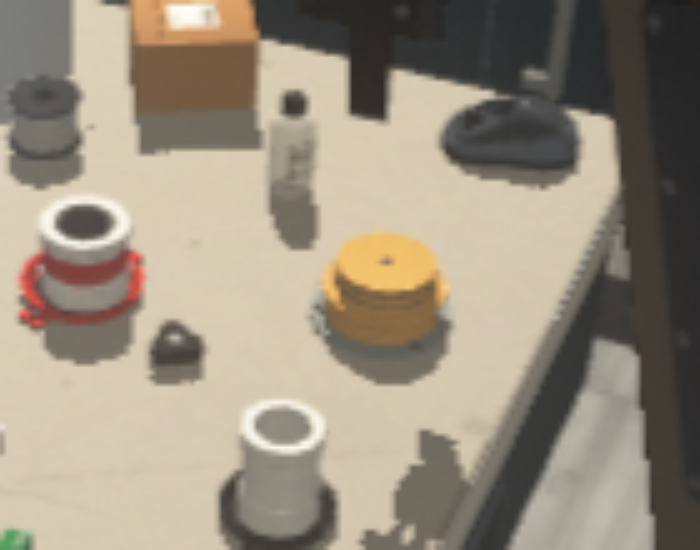

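View pics/w16.png

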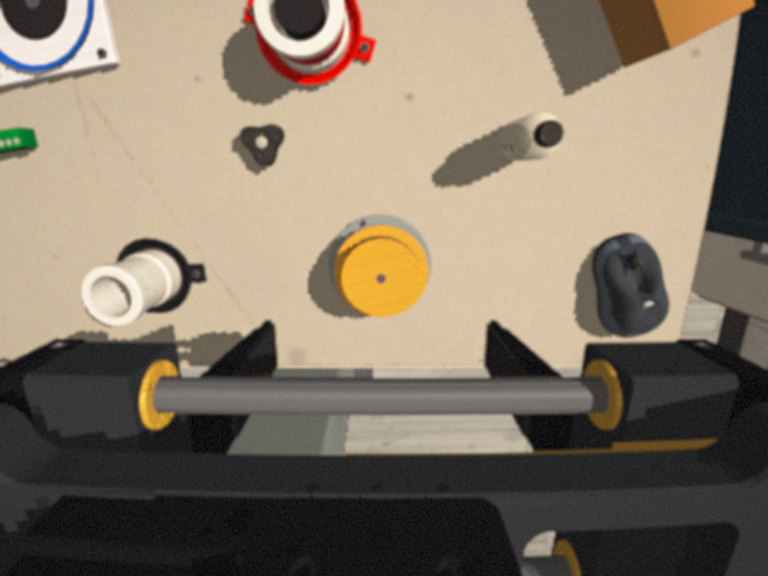

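Request:
send_rows(
  plan="0 -22 0 0 60; 0 -42 0 0 60; 0 -42 0 0 60; 0 -42 0 0 60; 0 -42 0 0 60; 0 -42 0 0 60; 0 -42 0 0 60; 0 -42 0 0 60",
)

```text
t: 30.4
eef_pos: [438.5, 121.2, 171.2]
tcp_rot: [-3.134, 0.059, -0.009]
ft_force: [1.1, -0.1, 0.4]
opening: 0.633
```

Request:
send_rows(
  plan="0 -42 0 0 40; 0 -30 0 0 40; 0 -10 0 0 40; 0 0 0 0 40; 0 0 0 0 40",
)

```text
t: 30.9
eef_pos: [435.3, 208.9, 165.2]
tcp_rot: [-3.138, 0.071, -0.004]
ft_force: [-0.2, -0.4, -0.0]
opening: 0.421
```

Run:
```python
from h import *
s=env.state(); print(s["eef_pos"],s["tcp_rot"],s["t"],s["opening"])
p=eyes.read_camera("wrist"); save(p,"w17")
for n,z in [("mould",30)]:
  for r in regions_of(n,p)[:1]: print(n,r["confidence"],r["bbox"],contour_circ(p,r["pixels"],z))
```

```text
[435.25345621 208.93378511 165.22135243] [-3.13755392  0.07087907 -0.00363227] 30.9 0.4212741869102973
mould 0.96 [198.6, 129.4, 74.8, 75.5] [('out', (array([4.462e+02, 2.297e+02, 4.270e+01, 4.000e-01]), 185), 210)]
```

View pics/w17.png

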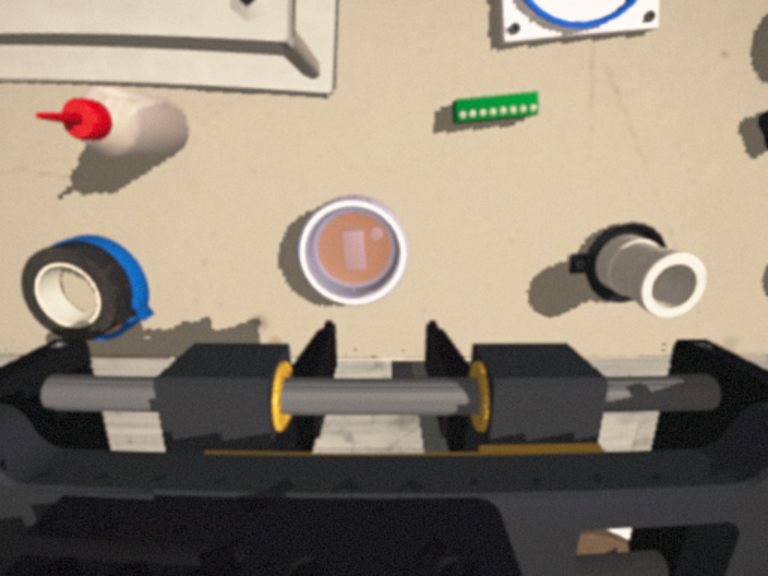

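Request:
send_rows(
  plan="45 0 0 0 40; 45 0 0 0 40; 45 0 0 0 40; 0 0 0 0 40; 0 0 0 0 40",
)

```text
t: 31.5
eef_pos: [574.8, 200.5, 155.5]
tcp_rot: [-3.138, 0.071, -0.012]
ft_force: [0.1, -1.9, -0.6]
opening: 0.423
```

Request:
send_rows(
  plan="-17 0 0 0 40; -17 0 0 0 40; -17 0 0 0 40; -17 0 0 0 40; -17 0 0 0 40; -17 0 0 0 40; -17 0 0 0 40; 0 0 0 0 40",
)

```text
t: 32.3
eef_pos: [444.5, 195.8, 165.6]
tcp_rot: [-3.139, 0.074, -0.019]
ft_force: [0.2, -0.3, -0.6]
opening: 0.422
```

Request:
send_rows(
  plan="0 0 -45 -0.019 40; 0 0 -45 0 40; 0 0 -45 0 40; 0 0 0 0 40; 0 0 0 0 40",
)

```text
t: 32.8
eef_pos: [453.9, 193.0, 306.1]
tcp_rot: [-3.138, 0.073, -0.001]
ft_force: [-0.3, 0.4, 0.0]
opening: 0.416
```

Request:
send_rows(
  plan="0 0 17 0 40; 0 0 17 0 40; 0 0 17 0 40; 0 0 17 0 40; 0 0 17 0 40; 0 0 17 0 40; 0 0 17 0 40; 0 0 0 0 40",
)

```text
t: 33.6
eef_pos: [441.6, 190.5, 176.2]
tcp_rot: [-3.14, 0.082, -0.003]
ft_force: [0.8, 0.3, 0.1]
opening: 0.42
```

Request:
send_rows(
  plan="0 0 -45 0 40; 0 0 -45 0 40; 0 0 -45 0 40; 0 0 0 0 40",
)

```text
t: 34.0
eef_pos: [452.3, 189.4, 314.2]
tcp_rot: [3.141, 0.089, -0.004]
ft_force: [0.2, 0.0, -0.5]
opening: 0.414
```

Request:
send_rows(
  plan="0 0 48 0 40; 0 0 48 0 40; 0 0 48 0 40; 0 0 0 0 40; 0 0 0 0 40",
)

```text
t: 34.5
eef_pos: [440.6, 189.0, 170.2]
tcp_rot: [-3.141, 0.082, -0.005]
ft_force: [0.1, -0.0, -0.3]
opening: 0.42
```

Request:
send_rows(
  plan="0 0 -17 0 40; 0 0 -17 0 40; 0 0 -17 0 40; 0 0 -17 0 40; 0 0 -17 0 40; 0 0 -17 0 40; 0 0 -17 0 40; 0 0 0 0 40",
)

```text
t: 35.3
eef_pos: [454.2, 189.1, 313.0]
tcp_rot: [-3.136, 0.062, -0.005]
ft_force: [0.4, 0.0, 0.8]
opening: 0.425
```

Request:
send_rows(
  plan="0 0 48 0 40; 0 0 48 0 40; 0 0 48 0 40; 0 0 0 0 40; 0 0 0 0 40",
)

```text
t: 35.8
eef_pos: [448.3, 190.6, 173.1]
tcp_rot: [-3.132, 0.049, -0.005]
ft_force: [0.7, -0.3, 0.9]
opening: 0.419
```

Request:
send_rows(
  plan="0 0 -17 0 40; 0 0 -17 0 40; 0 0 -17 0 40; 0 0 -17 0 40; 0 0 -17 0 40; 0 0 -17 0 40; 0 0 -17 0 40; 0 0 0 0 40",
)

```text
t: 36.6
eef_pos: [457.7, 190.0, 319.7]
tcp_rot: [-3.126, 0.023, -0.004]
ft_force: [0.2, -0.4, 0.3]
opening: 0.419
```

Request:
send_rows(
  plan="0 0 48 0 40; 0 0 48 0 40; 0 0 48 0 40; 0 0 0 0 40; 0 0 0 0 40",
)

```text
t: 37.1
eef_pos: [457.7, 193.0, 181.0]
tcp_rot: [-3.122, 0.008, -0.004]
ft_force: [0.0, -0.1, 1.0]
opening: 0.419
```

Request:
send_rows(
  plan="-6 2 40 0 22; -3 1 40 0 22; -2 1 30 0 22; 0 0 0 0 22; 0 0 0 0 22",
)

```text
t: 37.6
eef_pos: [454.5, 193.6, 81.0]
tcp_rot: [-3.117, -0.011, -0.004]
ft_force: [0.1, 0.2, -0.2]
opening: 0.233
```

Run:
```python
from h import *
p=eyes.read_camera("wrist"); save(p,"w18"); s=env.state(); print(s["eef_pos"],s["tcp_rot"],s["t"],s["opening"]*95.1)
for n,z in [("mould",30)]:
  for r in regions_of(n,p)[:1]: print(n,r["confidence"],r["bbox"],contour_circ(p,r["pixels"],z))
```

```text
[454.61891902 193.57688917  81.17458559] [-3.11663585 -0.01210978 -0.00425891] 37.65 22.01953462175827
mould 0.82 [167.2, 166.2, 96.5, 85.1] [('out', (array([448.1, 228.4,  42.4,   0.5]), 141), 302)]
```

View pics/w18.png

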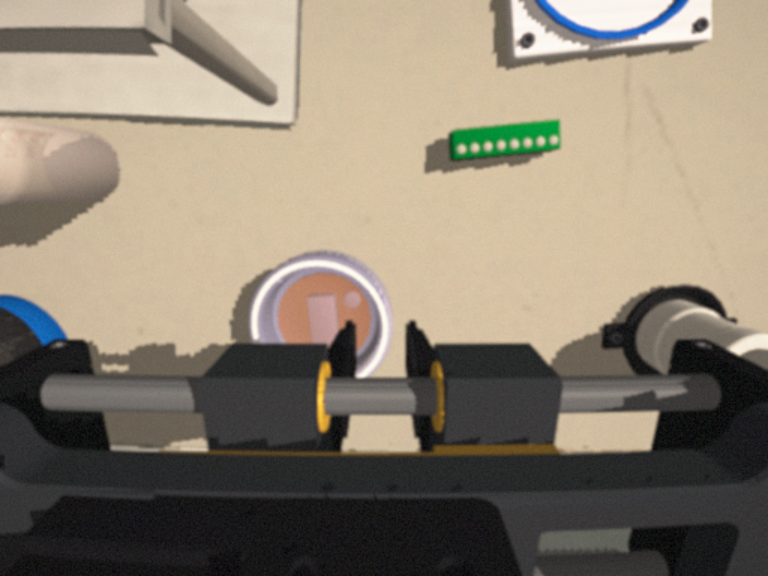

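Request:
send_rows(
  plan="-8 3 15 0 22; 0 0 15 0 22; 0 0 0 0 22; 0 0 0 0 22",
)

```text
t: 38.1
eef_pos: [450.9, 192.4, 57.6]
tcp_rot: [-3.113, -0.024, -0.004]
ft_force: [1.2, -0.9, -0.1]
opening: 0.229
```

Run:
```python
from h import *
p=eyes.read_camera("wrist"); save(p,"w19"); s=env.state(); print(s["eef_pos"],s["tcp_rot"],s["t"],s["opening"]*95.1)
```

```text
[450.9897795  192.44656997  57.61534015] [-3.11328826 -0.02424541 -0.00421382] 38.15 21.75936165110011
```

View pics/w19.png

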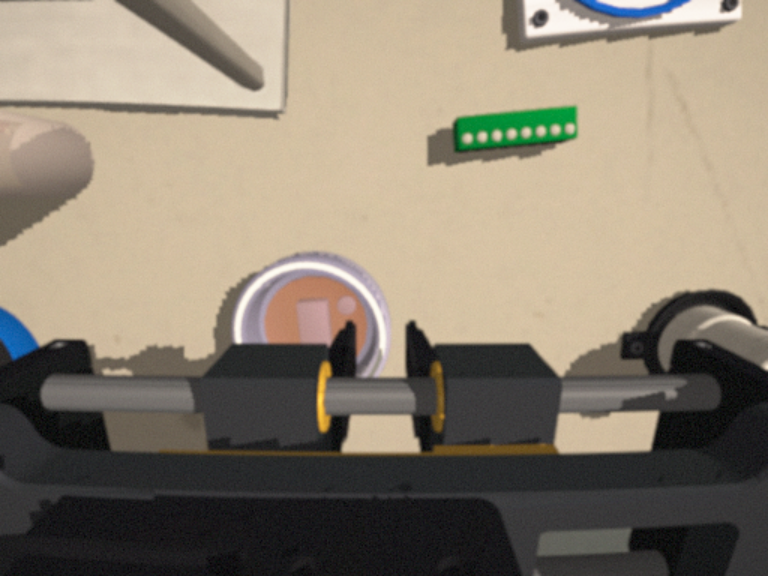

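Request:
send_rows(
  plan="-5 2 12 0 22; 0 0 10 0 22; 0 0 0 0 22; 0 0 0 0 22",
)

```text
t: 38.55
eef_pos: [448.7, 191.7, 38.1]
tcp_rot: [-3.112, -0.03, -0.004]
ft_force: [-0.3, 0.2, 0.4]
opening: 0.233
```

Run:
```python
from h import *
p=eyes.read_camera("wrist"); s=env.state(); print(s["eef_pos"],s["tcp_rot"],s["t"],s["opening"]*95.1,s["ft_force"])
cv2.imwrite("pics/w20.png",cv2.resize(cv2.cvtColor(p["image"],cv2.COLOR_RGB2BGR)[150:310,130:330],None,fx=4,fy=4))
t=np.linspace(0,6.28,60)
p=eyes.read_camera("scene"); cv2.imwrite("pics/s20.png",cv2.resize(cv2.cvtColor(p["image"],cv2.COLOR_RGB2BGR)[200:310,200:340],None,fx=5,fy=5))
```

```text
[448.80694754 191.75124158  38.10598907] [-3.11174571 -0.02972362 -0.0041933 ] 38.6 22.150920237755205 [-0.45985825  0.42329976 -0.13106607]
```

View pics/w20.png

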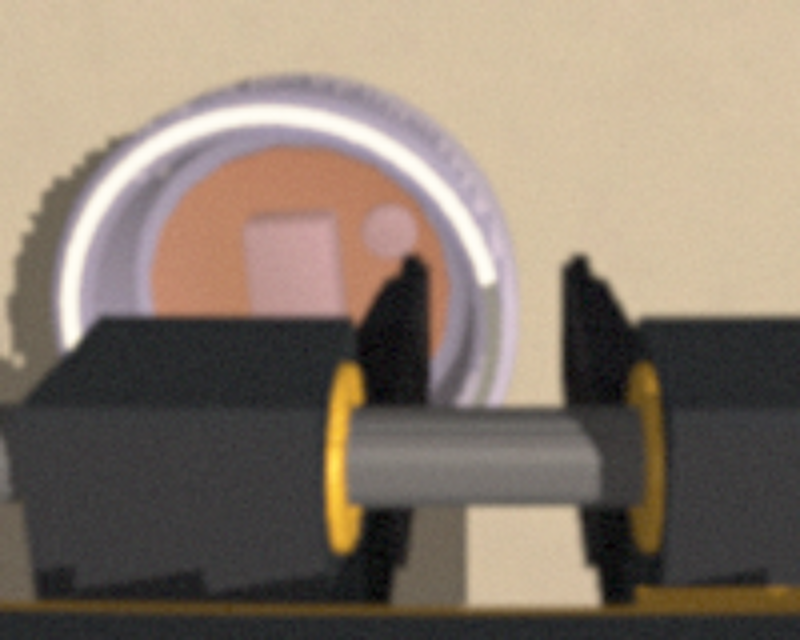

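View pics/s20.png

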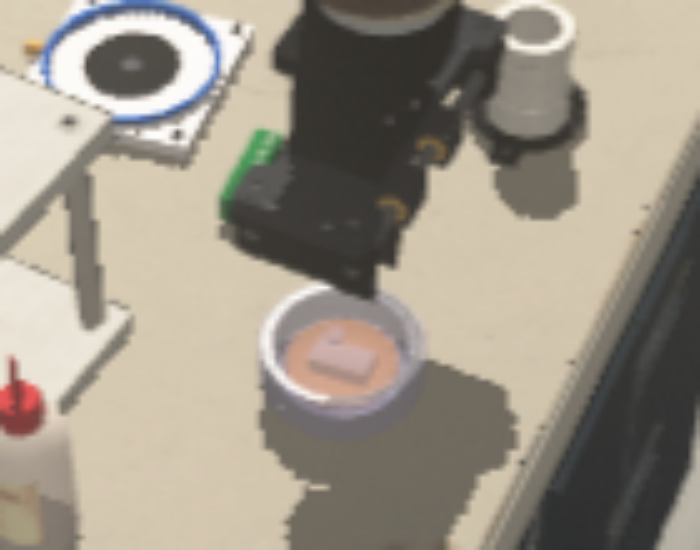

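Request:
send_rows(
  plan="-2.5 0 8 0 22; 0 0 6 0 22; 0 0 2 0 22; 0 0 0 0 22",
)

```text
t: 39.05
eef_pos: [446.8, 192.4, 21.0]
tcp_rot: [-3.112, -0.03, -0.004]
ft_force: [-0.6, -0.5, 0.4]
opening: 0.236
```

```bash
python3 st.py
```

```text
[447.  192.4  21.5] [-3.111 -0.031 -0.004] 22.0 39.2 [[0.2, 0.6, 1.4], [0.6, -0.9, 0.0], [-0.0, -0.2, -0.3]]
```

Request:
send_rows(
  plan="0 1.2 0 0 22; 0 0 0 0 15; 0 0 0 0 8; 0 0 0 0 3; 0 0 0 0 3; 0 0 0 0 3; 0 0 0 0 3",
)

```text
t: 39.9
eef_pos: [447.2, 191.1, 21.9]
tcp_rot: [-3.111, -0.032, -0.004]
ft_force: [0.0, -0.2, -1.3]
opening: 0.108
```

```bash
python3 st.py
```

```text
[447.2 191.1  21.9] [-3.111 -0.032 -0.004] 9.8 40.05 [[0.8, -0.0, -1.9], [-1.0, -0.5, -1.4], [-0.1, 0.5, -0.7]]
```

Request:
send_rows(
  plan="0 0 -4 0 3; 0 0 -8 0 3; 0 0 -12 0 3; 0 0 -15 0 3; 0 0 -15 0 3; 0 0 0 0 3; 0 0 0 0 3",
)

```text
t: 40.75
eef_pos: [445.0, 189.3, 80.0]
tcp_rot: [-3.111, -0.032, -0.004]
ft_force: [-0.5, 0.4, -2.1]
opening: 0.106
```

```bash
python3 st.py
python3 - <<'E'
from h import *
p=eyes.read_camera("wrist"); save(p,"w21")
for n,z in [("mould",83)]:
  for r in regions_of(n,p)[:1]: print(n,r["confidence"],r["bbox"],contour_circ(p,r["pixels"],z))
p=eyes.read_camera("scene"); cv2.imwrite("pics/s21.png",cv2.resize(cv2.cvtColor(p["image"],cv2.COLOR_RGB2BGR)[180:310,190:350],None,fx=4,fy=4))
E
```

```text
[444.9 189.2  79.3] [-3.112 -0.031 -0.004] 10.4 40.9 [[0.4, 0.2, -1.0], [0.1, -0.0, -1.2], [0.9, -0.1, -1.1]]
mould 0.81 [136.4, 163.2, 126.4, 89.7] [('out', (array([447.7, 224.3,  42.6,   0.6]), 166), 389)]
```

View pics/s21.png

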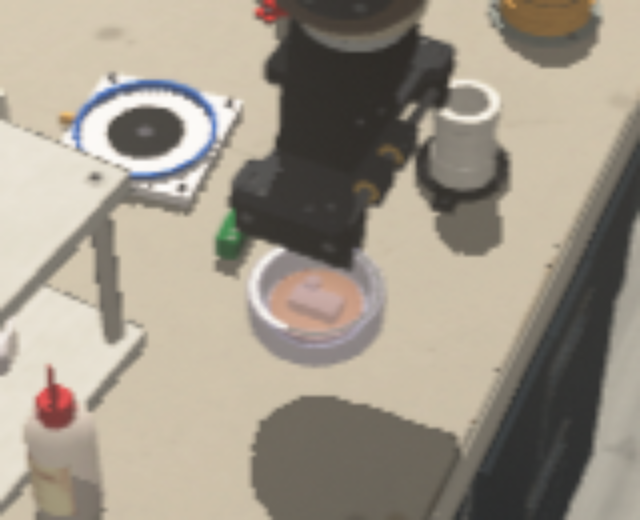

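View pics/w21.png

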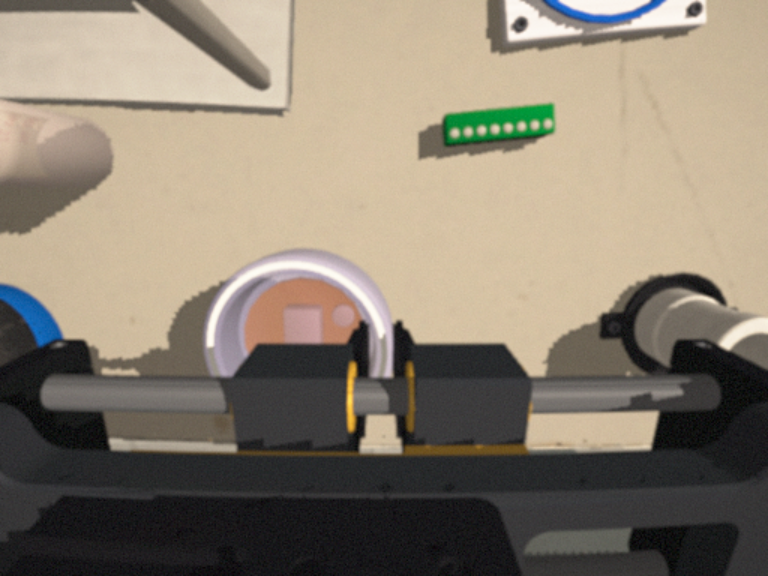

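Request:
send_rows(
  plan="6 5 -5 0 3; 14 11 -5 0 3; 22 16 -3 0 3; 26 19 0 0 3; 26 19 0 0 3; 26 19 0 0 3; 26 19 0 0 3; 0 0 0 0 3",
)

```text
t: 41.85
eef_pos: [601.7, 69.3, 96.2]
tcp_rot: [-3.113, -0.033, -0.004]
ft_force: [0.6, -0.5, -1.0]
opening: 0.108
```

Request:
send_rows(
  plan="20 14 0 0 3; 20 14 0 0 3; 12 8 0 0 3; 3 1 0 0 3; 0 0 0 0 3; 0 0 0 0 3",
)

```text
t: 42.45
eef_pos: [658.4, 26.3, 97.4]
tcp_rot: [-3.113, -0.031, -0.006]
ft_force: [-0.7, -0.3, -0.8]
opening: 0.106
```

```bash
python3 st.py
python3 - <<'E'
from h import *
p=eyes.read_camera("wrist"); save(p,"w22"); np.save("w22.npy",p["image"])
print(np.round(p["extrinsics"],3).tolist())
p=eyes.read_camera("scene"); cv2.imwrite("pics/s22.png",cv2.resize(cv2.cvtColor(p["image"],cv2.COLOR_RGB2BGR)[150:270,180:320],None,fx=5,fy=5))
E
```

```text
[658.5  26.7  97.5] [-3.113 -0.032 -0.006] 10.5 42.6 [[0.0, -0.3, -1.7], [-0.8, -0.4, -1.3], [-0.4, 0.6, -1.6]]
[[-0.005, 0.975, 0.224, 725.083], [-1.0, 0.002, -0.03, 20.064], [-0.03, -0.224, 0.974, 269.489], [0.0, 0.0, 0.0, 1.0]]
```

View pics/s22.png

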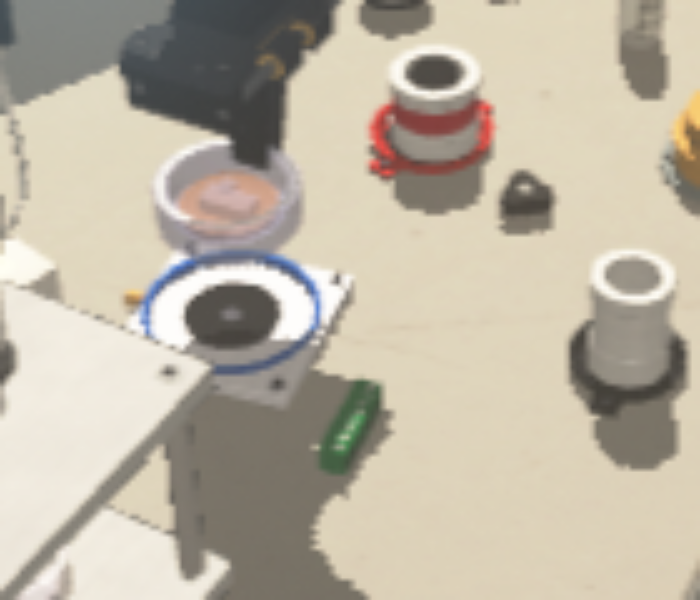

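View pics/w22.png

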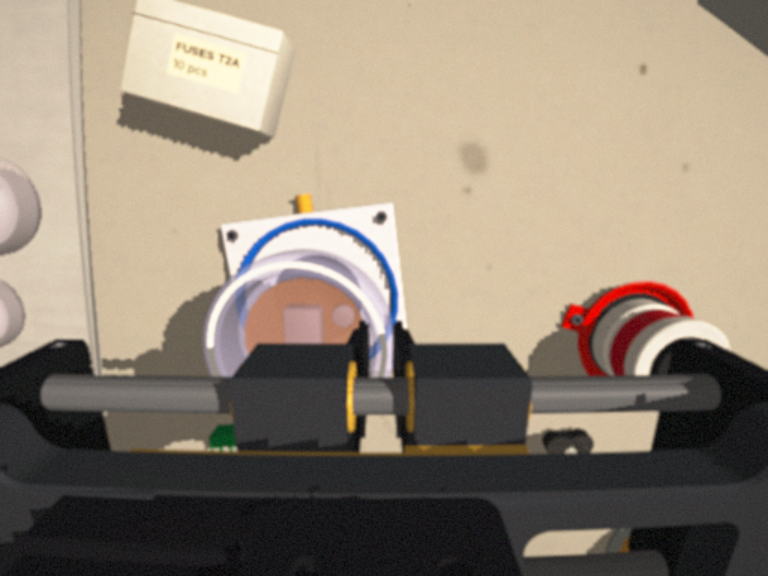

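Run:
```python
from h import *
p=eyes.read_camera("wrist"); T=env.state()["eef_pos"]; s=6
im=cv2.resize(cv2.cvtColor(p["image"],cv2.COLOR_RGB2BGR)[130:260,130:270],None,fx=s,fy=s)
t=np.linspace(0,6.28,100)
def dr(c,r,z,col):
    P=np.c_[c[0]+r*np.cos(t),c[1]+r*np.sin(t),0*t+z]; u=(proj(p,P)-[130,130]+.5)*s
    cv2.polylines(im,[u.astype(np.int32)],True,col,1)
c=(T[0]-0.2,T[1]+38.2); z=T[2]-21.9
dr(c,43,z+30,(0,0,255)); dr(c,35,z+30,(0,255,255)); dr(c,43,z,(0,255,0))
dr((656.4,70.3),49,16,(255,0,255)); dr((656.4,70.3),52.3,16,(255,255,0))
cv2.imwrite("pics/o22.png",im[:600,:800])
print(T)
```

```text
[658.73075904  26.57234672  97.55050601]
```

View pics/o22.png

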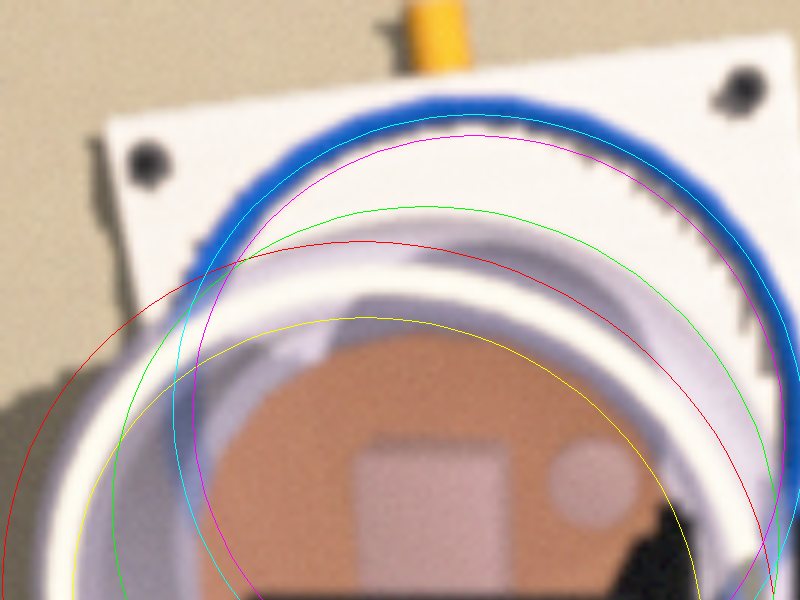

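Run:
```python
from h import *
from scipy.optimize import least_squares
p=eyes.read_camera("wrist"); q=hsv(p); H,S,V=q[...,0],q[...,1],q[...,2]
m=(H>100)&(H<125)&(S>130)&(V>90); w=np.zeros_like(m); w[140:215,150:275]=1; m&=w
ys,xs=np.nonzero(m)
out=[];inn=[]
for x in range(160,268):
    c=np.nonzero(m[:,x])[0]
    if len(c) and c.min()<190: out.append((x,c.min())); 
    
P=onplane(p,out,16); print(len(P),circ(P))
for R in (51,52,53,54):
    r=least_squares(lambda c:np.hypot(P[:,0]-c[0],P[:,1]-c[1])-R,[656,70],loss="soft_l1"); print(R,r.x,np.abs(r.fun).mean())
p2=eyes.read_camera("top"); q=hsv(p2); H,S,V=q[...,0],q[...,1],q[...,2]
m=(H>100)&(H<125)&(S>90)&(V>70); w=np.zeros_like(m); w[120:180,215:270]=1; m&=w
print(m.sum(),contour_circ(p2,m,16)); save(p2,"t22")
print(env.state()["eef_pos"])
```

```text
102 (array([6.571e+02, 7.050e+01, 5.350e+01, 2.000e-01]), 102)
51 [659.92843379  70.25247429] 0.46658351605867504
52 [658.79284506  70.34755972] 0.337135480826157
53 [657.64443473  70.44724174] 0.231584142240052
54 [656.49091929  70.53376453] 0.21660224811354345
15 []
[658.82037235  26.42169373  97.486701  ]
```

Request:
send_rows(
  plan="-2 -3 10 0 3; -1.5 -1.5 14 0 3; 0 0 14 0 3; 0 0 8 0 3; 0 0 0 0 3; 0 0 0 0 3",
)

```text
t: 43.45
eef_pos: [655.7, 33.2, 45.7]
tcp_rot: [-3.113, -0.029, -0.006]
ft_force: [0.7, 0.0, -0.8]
opening: 0.107
```

```bash
python3 st.py
python3 - <<'E'
from h import *
p=eyes.read_camera("wrist"); T=env.state()["eef_pos"]; s=6
im=cv2.resize(cv2.cvtColor(p["image"],cv2.COLOR_RGB2BGR)[130:230,130:263],None,fx=s,fy=s)
t=np.linspace(0,6.28,100)
def dr(c,r,z,col):
    P=np.c_[c[0]+r*np.cos(t),c[1]+r*np.sin(t),0*t+z]; u=(proj(p,P)-[130,130]+.5)*s
    cv2.polylines(im,[u.astype(np.int32)],True,col,1)
c=(T[0]+.3,T[1]+37.8); z=T[2]-21.9
dr(c,43,z+30,(0,0,255)); dr(c,43,z,(0,255,0))
dr((657,70.5),53.5,16,(255,255,0)); dr((657,70.5),43,10,(255,0,255))
cv2.imwrite("pics/o23.png",im)
p=eyes.read_camera("scene"); cv2.imwrite("pics/s23.png",cv2.resize(cv2.cvtColor(p["image"],cv2.COLOR_RGB2BGR)[150:250,180:300],None,fx=6,fy=6))
E
```

```text
[656.   33.2  46.5] [-3.113 -0.03  -0.006] 10.2 43.6 [[0.8, -0.0, -1.4], [0.3, 0.1, -0.5], [-0.1, -0.3, 0.2]]
```

View pics/o23.png

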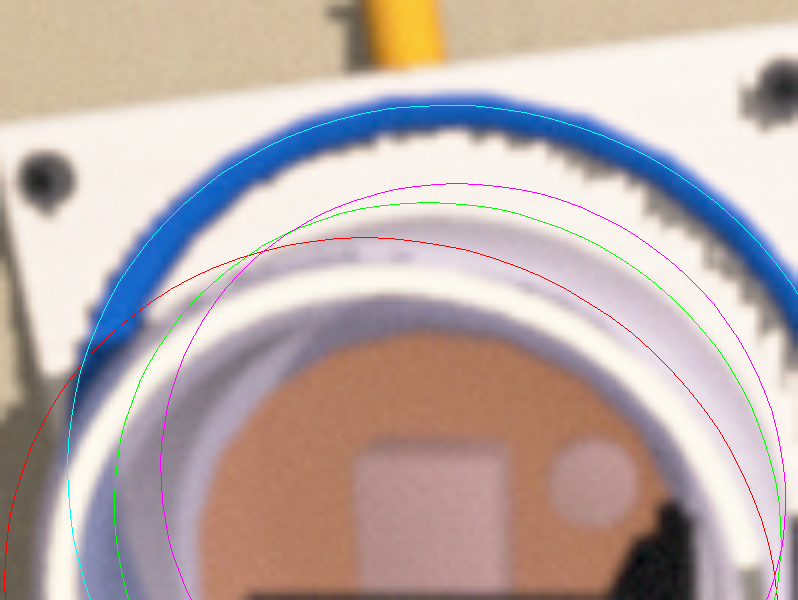

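View pics/s23.png

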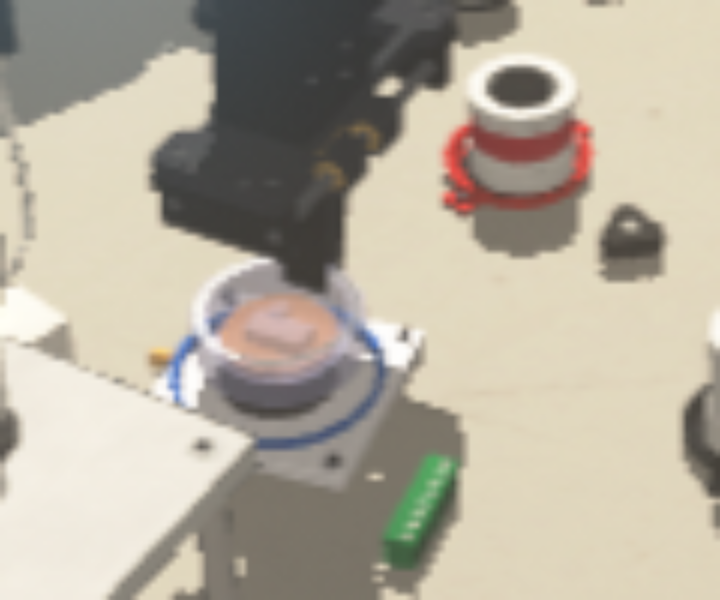

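Request:
send_rows(
  plan="1.5 0.5 6 0 3; 0 0 4 0 3; 0 0 0 0 3; 0 0 0 0 3",
)

```text
t: 44.1
eef_pos: [658.3, 32.8, 36.7]
tcp_rot: [-3.113, -0.032, -0.006]
ft_force: [-0.4, -1.0, -1.0]
opening: 0.106
```

```bash
python3 st.py
```

```text
[658.4  32.8  36.8] [-3.113 -0.032 -0.006] 10.4 44.25 [[-0.5, -0.0, -1.2], [-0.6, 0.1, -0.8], [-0.9, -0.5, -0.7]]
```

Request:
send_rows(
  plan="-1 0 2 0 3; 0 0 1.5 0 3; 0 0 0 0 3; 0 0 0 0 3",
)

```text
t: 44.65
eef_pos: [657.4, 33.0, 33.3]
tcp_rot: [-3.113, -0.033, -0.006]
ft_force: [0.6, -0.1, -1.0]
opening: 0.11
```

```bash
python3 st.py
```

```text
[657.5  33.   33.3] [-3.113 -0.033 -0.006] 10.4 44.8 [[-0.0, -0.7, -1.4], [0.6, -0.1, -0.8], [1.2, -0.3, -1.0]]
```

Request:
send_rows(
  plan="0 0 1.2 0 3; 0 0 0.8 0 3; 0 0 0 0 3; 0 0 0 0 3",
)

```text
t: 45.2
eef_pos: [657.7, 32.9, 31.8]
tcp_rot: [-3.113, -0.033, -0.006]
ft_force: [-0.7, -0.5, -0.5]
opening: 0.109
```

```bash
python3 st.py
```

```text
[657.7  32.9  31.8] [-3.113 -0.033 -0.006] 10.7 45.35 [[0.4, -0.9, -0.6], [0.0, -0.4, -0.8], [0.6, -0.2, -0.8]]
```

Request:
send_rows(
  plan="0 0 1.2 0 3; 0 0 0.8 0 3; 0 0 0 0 3; 0 0 0 0 3",
)

```text
t: 45.75
eef_pos: [657.8, 32.8, 32.0]
tcp_rot: [-3.113, -0.034, -0.006]
ft_force: [-0.4, -0.4, -1.5]
opening: 0.108
```

```bash
python3 st.py
```

```text
[657.8  32.8  31.8] [-3.113 -0.034 -0.006] 10.2 45.9 [[0.2, -0.0, -0.3], [-0.5, -0.8, -0.3], [-0.3, -0.3, -1.1]]
```

Request:
send_rows(
  plan="0 0 2 0 3; 0 0 0 0 3; 0 0 0 0 3",
)

```text
t: 46.2
eef_pos: [658.2, 32.4, 32.1]
tcp_rot: [-3.114, -0.035, -0.005]
ft_force: [1.0, 0.2, -0.9]
opening: 0.109
```

```bash
python3 st.py
python3 - <<'E'
from h import *
p=eyes.read_camera("wrist"); save(p,"w24")
p=eyes.read_camera("scene"); cv2.imwrite("pics/s24.png",cv2.resize(cv2.cvtColor(p["image"],cv2.COLOR_RGB2BGR)[150:250,180:300],None,fx=6,fy=6))
E
```

```text
[658.2  32.4  31.8] [-3.114 -0.035 -0.005] 10.4 46.35 [[-0.2, -1.0, -1.1], [-0.4, -0.2, -1.3], [-0.6, -1.2, 1.3]]
```

View pics/s24.png

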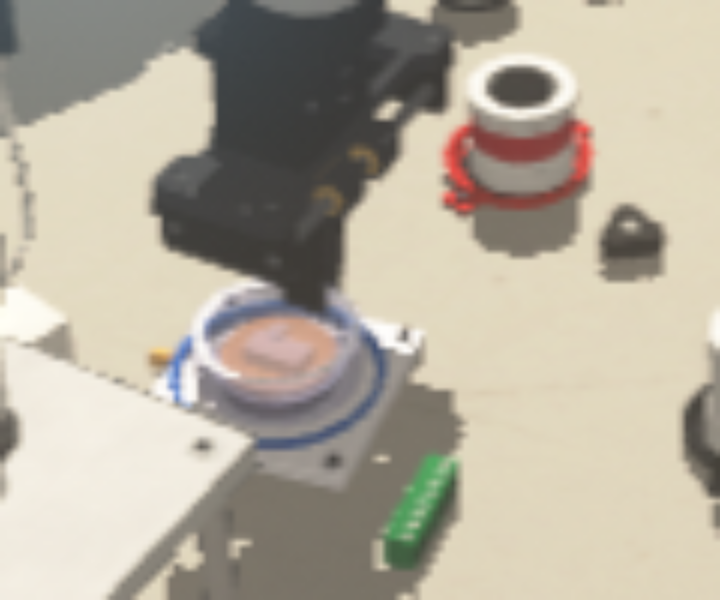

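View pics/w24.png

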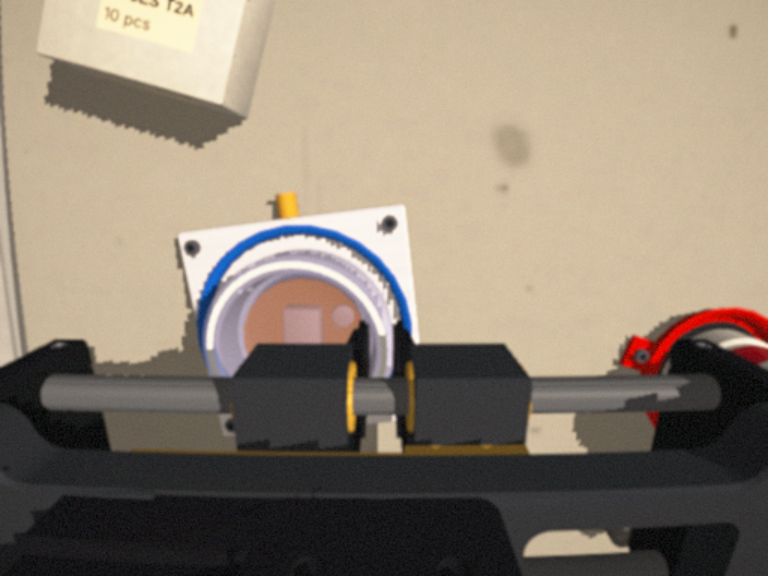

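Request:
send_rows(
  plan="-0.8 -0.5 2.5 0 3; 0 0 0 0 3; 0 0 0 0 3",
)

```text
t: 46.75
eef_pos: [658.6, 32.2, 32.2]
tcp_rot: [-3.115, -0.038, -0.005]
ft_force: [-0.7, -0.7, 0.3]
opening: 0.111
```

```bash
python3 st.py
```

```text
[658.5  32.2  31.9] [-3.115 -0.038 -0.005] 10.9 46.9 [[-0.1, -0.4, 0.8], [0.3, -1.5, -0.5], [0.3, -1.0, 0.0]]
```

Request:
send_rows(
  plan="0 0 0 0 13; 0 0 0 0 16; 0 0 0 0 20; 0 0 0 0 22; 0 0 0 0 22; 0 0 0 0 22",
)

```text
t: 47.5
eef_pos: [658.2, 32.6, 30.9]
tcp_rot: [-3.114, -0.037, -0.005]
ft_force: [0.2, -0.7, 0.5]
opening: 0.229
```

```bash
python3 st.py
python3 - <<'E'
from h import *
p=eyes.read_camera("wrist"); cv2.imwrite("pics/w25.png",cv2.resize(cv2.cvtColor(p["image"],cv2.COLOR_RGB2BGR)[130:260,110:300],None,fx=4,fy=4))
E
```

```text
[658.2  32.5  30.9] [-3.114 -0.037 -0.005] 21.5 47.65 [[-0.3, -0.1, 0.7], [-1.1, -0.6, -0.5], [-0.3, 0.3, -0.1]]
```

View pics/w25.png

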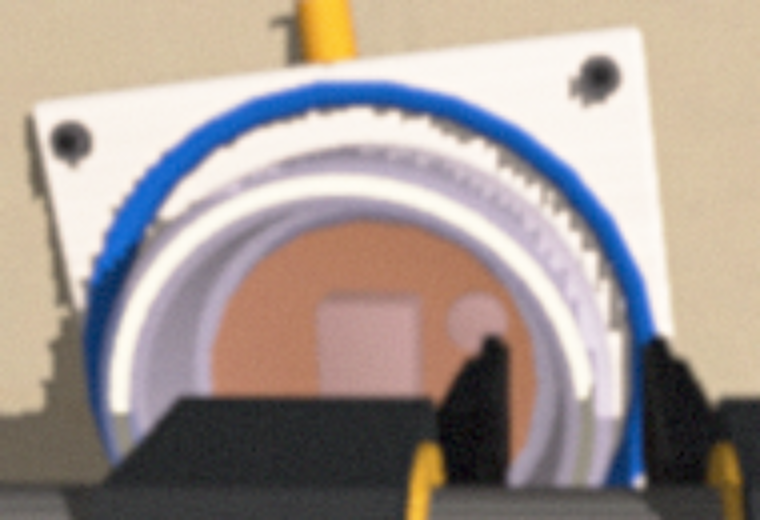

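Request:
send_rows(
  plan="0.2 0 -6 0 22; 0.3 0 -10 0 22; 0.5 0 -15 0 22; 1 0 -30 0 22; 1 0 -40 0 22; 0 0 -40 0 22; 0 0 -30 0 22; 0 0 0 0 22",
)

```text
t: 48.5
eef_pos: [654.6, 27.5, 216.3]
tcp_rot: [-3.115, -0.04, -0.005]
ft_force: [0.2, -0.3, 0.2]
opening: 0.23
```

```bash
python3 st.py
python3 - <<'E'
from h import *
p=eyes.read_camera("wrist"); save(p,"w26")
for r in regions_of("mould",p)[:1]: print(r["confidence"],contour_circ(p,r["pixels"],40),contour_circ(p,r["pixels"],30))
q=hsv(p); H,S,V=q[...,0],q[...,1],q[...,2]
m=(H>100)&(H<125)&(S>130)&(V>90); w=np.zeros_like(m); w[100:260,130:300]=1; m&=w
print(contour_circ(p,m,16))
p=eyes.read_camera("scene"); cv2.imwrite("pics/s26.png",cv2.resize(cv2.cvtColor(p["image"],cv2.COLOR_RGB2BGR)[130:320,180:380],None,fx=4,fy=3.15))
E
```

```text
[653.   27.7 210.6] [-3.114 -0.033 -0.005] 22.1 48.65 [[0.6, 1.1, 0.6], [-0.4, -0.5, -0.7], [0.1, -0.3, -0.7]]
0.86 [('out', (array([6.596e+02, 6.750e+01, 4.270e+01, 4.000e-01]), 173), 186)] [('out', (array([6.578e+02, 6.880e+01, 4.400e+01, 4.000e-01]), 172), 186)]
[('out', (array([6.578e+02, 7.070e+01, 5.200e+01, 3.000e-01]), 201), 211), ('in', (array([6.581e+02, 7.030e+01, 5.030e+01, 4.000e-01]), 194), 202)]
```

View pics/s26.png

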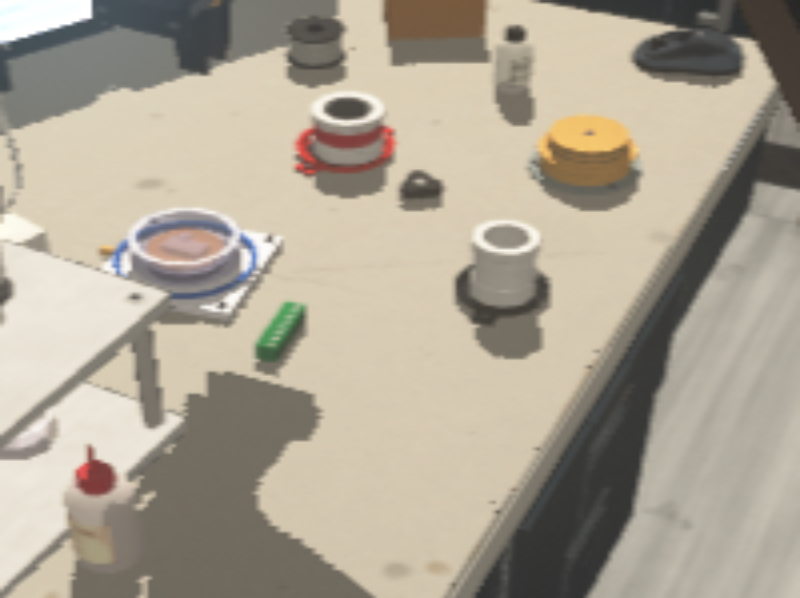

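View pics/w26.png

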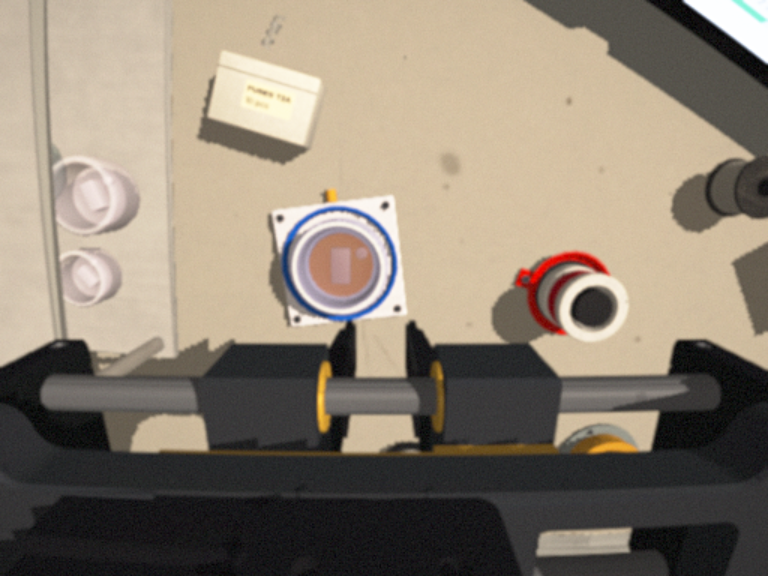

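Run:
```python
from h import *
p=eyes.read_camera("scene"); s=5; x0,y0=190,120
im=cv2.resize(cv2.cvtColor(p["image"],cv2.COLOR_RGB2BGR)[y0:y0+115,x0:x0+155],None,fx=s,fy=s)
t=np.linspace(0,6.28,100)
def dr(c,r,z,col):
    P=np.c_[c[0]+r*np.cos(t),c[1]+r*np.sin(t),0*t+z]; u=(proj(p,P)-[x0,y0]+.5)*s
    cv2.polylines(im,[u.astype(np.int32)],True,col,1)
dr((659,68.5),43,40,(0,0,255)); dr((659,68.5),43,10,(0,255,0))
dr((629,-149),30,55,(0,0,255)); dr((431,2),24,69,(0,0,255)); dr((439.4,-204),40,26,(0,0,255)); dr((439.4,-204),32,44,(0,255,0))
cv2.imwrite("pics/o27.png",im)
```

```text
(no output)
```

View pics/o27.png

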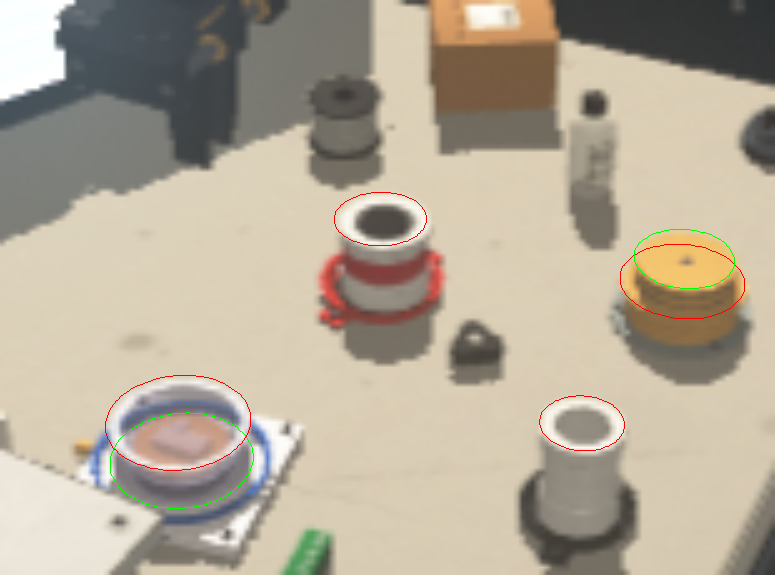

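```bash
python3 -c "
from h import *
print(env.state()['t'], env.state()['ft_force']); print(job_done())"
```

```text
48.85 [-0.36610137 -0.66916739 -0.46462423]
the job is handed in; nothing more can be done
None
```

I took the stack apart from the top down: small weight to the black nest, banded weight to the red nest, plug spigot-down into the brass ring, mould inside the blue rim. The job was handed in at about 49 s.

**Seating:** Each part was lowered until the wrist force showed contact, and only then released. In the last scene picture, outlines drawn at the seated heights match all four parts to about a pixel. They stand upright in their places, and the gripper was clear at about 210 mm height.

**What was not ideal:**
- **Mould position:** it sits about 2–3 mm off the rim's centre, inside the 6 mm clearance.
- **Tool tilt:** the tool drifted off vertical during travel, by up to about 5°. I worked this down before gripping the mould. The plug went in about 2° tilted, and the mould may also have been a little tilted in the grip. Both look level in the last pictures.
- **Mould contact force:** contact showed only as the load easing from about 1 N to zero, at the expected height.
- **Bottles:** both are standing in the last pictures. I judged them by eye and did not measure their positions again.

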